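# Turn the brooches face up and pack them with cards between

## Robot

A 6-joint arm with a two-finger parallel gripper is mounted at the origin on the work surface. World frame = base frame: x ahead of the robot, y to its left, z up, the work surface at z = 0. Lengths are in mm, angles in rad, forces in N, time in s.
With the tool pointing down it reaches from about 300 to 875 mm from the base axis. Payload 6.4 kg.
Tool frame: the origin (TCP) lies midway between the tips of the shut fingers; the grasp point (between the pads) lies 19 mm behind it (r.tcp_to_grasp is the distance from the TCP to the grasp point, in mm); z points along the fingers, y is the line along which they close (so a half turn about z gives the same grasp; the last joint's range is limited). The gripper opens to 85 mm and grips with 20 to 120 N. Pads are 22 mm wide; open, the fingers measure 114 mm over their backs; the gripper's body (76 mm by 85 mm) begins 54 mm behind the grasp point. The pads swing forward as they close: fully open they stand 13 mm farther back than shut.
Start: joints at [0.895, 0.181, 1.607, -0, 1.354, -0.206], TCP at [260.299, 512.724, 231.288] pointing down, gripper open.
Joint ranges: [-2.99, 2.99], [-0.89, 2.07], [0.3, 2.58], [-1.14, 4.28], [0, 2.63], [-3.12, 3.12]. Speed limits (rad/s): [2.57, 2.57, 3.01, 3.14, 3.14, 3.14].

## Interface

Orientations are given as a unit quaternion [w, x, y, z].
In Python, from cell import r gives the robot as it stands.
- The arm moves only by the tool servo_tool, never from a script. Its argument "motion" is a list of rows, each an object of numbers: "x", "y", "z": the shift along the tool's x, y, z in mm; "turn": the turn about the tool's z in degrees. A call has 1 to 20 rows; each row shifts and turns the commanded pose from where the row before left it, along the tool's axes as they then stand; what a row does not reach is not made up. A row lasts 1/12 s, in which the tool goes at most 41.7 mm and 7.16 degrees, less where a joint would pass 70% of its speed; a pose out of reach is approached as far as the arm can. A call with a gripper value outside its range is refused whole. "gripper" is the opening, from 0 (shut) to 1 (fully open), set as the call begins (left out, the last holds). The fingers move at their own pace and stop on an object; "grip_force" is the grip in N (left out, the last holds). Time passes only in rows, so rows that do not move let the fingers close. It gives the time, the measured TCP pose, the force, the opening and the grip force at its end, in the units of the state.
- r.get_obs(): the state, without advancing time (a new reading comes with each control period).
- r.read_camera(name): name is "scene" or "top" or "wrist"; returns the picture (480x640x3 uint8, red, green, blue); there is no depth.
- r.camera_params(name): a dict with "fx", "fy", "cx", "cy" (pixels), "dist_coeffs" ([k1, k2, p1, p2, k3] as OpenCV has them; the pictures are not rectified), "cam_to_world" (4x4, takes a point from camera to world coordinates). Camera axes: x right, y up, looking along -z (the intrinsics and any distortion apply to the point x, -y, -z); pixel columns grow to the right and rows downward; lengths in mm; the calibration is good to about 2 mm. A picture is of the moment at which its call begins: read the wrist's pose just before it. camera_params takes no time and is no camera call; for the wrist camera it gives the pose at the moment of the call.
- r.hand_in(): hands the job in; it is judged then, once.
Trained networks look in the newest picture that a camera, given by its name, has taken for a name from the list of things; names that differ only in an ending like _2 or _b are one class to them, and where a whole thing is asked for, a point or a joint stands for the part that bears it (a point fixed in the world has none). Each returns a list of dicts, best first, with "p" (0 to 1); they miss things now and then, are a little off and sometimes report something else, mostly with a low value. They report only what shows in the picture. A call takes as long as a camera call. They do not tell look-alikes from the thing itself.
- r.boxes_of(camera, name): "point" ([column, row] in pixels, amid what is visible of it).
- r.place_of(camera, name): "point" ([column, row] in pixels: a listed point, or the origin of a listed thing).
The state is a dict: "time_s": time; "qpos": joint angles; "qvel": joint speeds; "tau": joint torques, N m; "tcp_pos": TCP position; "orientation": TCP orientation; "ft_force": force on the tool from outside, world axes, zero at the start; "moment": the same for the moment, N m; "finger_gap": finger opening in mm; "gripper_force": force on a finger pad.
Only numpy, scipy, OpenCV 4.12 (cv2) and the standard library are available. Lean on these libraries where they do the work, as an engineer would, in place of code of your own. Each camera call takes 0.05 s, during which the arm holds its last target. There are 200 camera calls.

## Task

The brooches lie stone down on the red mat with their backs freshly polished: take the cranked lifter from its rest, turn every one of them stone up by sliding the blade under its rim and tipping it over (never put a finger on a brooch that still lies back up), and only then lay the lifter back in its rest. After that, stack the brooches stone up and square on the blue pad of the packing tray, with one grey card lying square between each two so that no brooch touches another; a card you do not need stays out of the tray.

Things in the scene. Friction and masses are not known exactly. Their poses are not given: they have to be found in the camera images.
- lifter: Cranked lifter, 70 g: black handle with red band, steel neck sloping down to a flat blade. Origin: centre of the handle; x along it to the blade tip; z up when the blade is level below. Handle 14 (y) x 16 (z) mm, x -46 to 46 mm. Blade 24 mm wide, 2 mm thick, x 66 to 112 mm, underside 36 mm below the origin. Starts level in its rest
- lifter_tip (a point): Middle of the blade's front edge, on its underside: 112 mm ahead of and 36 mm below the handle's centre
- rest_seat (a point): Where the handle's centre is when the lifter lies home in the wooden rest, 53 mm over the bench; x: the way the blade then points. Base 110 x 60 x 8 mm; two saddles, 9 mm thick, 36 mm to either side along x, with slots 20 mm wide flaring at the top; slot floor 45, saddle tops 65 mm over the bench. Between them the handle can be gripped from above
- brooch_A: Brooch (2 or 3 present; may be absent), 55 g: gilt plate 44 (x) x 56 (y) x 4 mm, green flat stone 22 x 30 mm standing 7 mm off the middle of its front. Origin: middle of the stone's flat top; z from stone to polished back: z up = stone down (rim 7 mm above the mat), z down = stone up (origin 11 mm above what it lies on). Starts stone down on the red mat, 2 mm thick, grippy
- brooch_B: Brooch (2 or 3 present; may be absent), 55 g: gilt plate 44 (x) x 56 (y) x 4 mm, green flat stone 22 x 30 mm standing 7 mm off the middle of its front. Origin: middle of the stone's flat top; z from stone to polished back: z up = stone down (rim 7 mm above the mat), z down = stone up (origin 11 mm above what it lies on). Starts stone down on the red mat, 2 mm thick, grippy
- brooch_C: Brooch (2 or 3 present; may be absent), 55 g: gilt plate 44 (x) x 56 (y) x 4 mm, green flat stone 22 x 30 mm standing 7 mm off the middle of its front. Origin: middle of the stone's flat top; z from stone to polished back: z up = stone down (rim 7 mm above the mat), z down = stone up (origin 11 mm above what it lies on). Starts stone down on the red mat, 2 mm thick, grippy
- card_1: Grey separator card, a stiff board 48 (x) x 60 (y) x 5 mm, 12 g; origin at the centre of its underside, z up. Starts flat on the mat beyond the brooches
- card_2: Grey separator card, a stiff board 48 (x) x 60 (y) x 5 mm, 12 g; origin at the centre of its underside, z up. Starts flat on the mat beyond the brooches
- tray: Fixed wooden packing tray, 150 (x) x 130 (y) mm outside, walls 5 mm thick and 14 mm high, floor 5 mm; origin under its centre. Dark velvet lining; flat in its middle a blue pad, 52 (x) x 64 (y) mm; square means a brooch's or card's x axis lies along the tray's x axis, either way round
- tray_pad (a point): Centre of the blue pad, flush with the tray floor, 5 mm above the bench: the stack stands on it
- pliers: Bystander, leave alone: pliers, one red and one black handle, 130 mm long, 15 mm high. Origin under the pivot; x towards the jaws
- dish: Bystander, leave alone: white dish of beads, 84 mm across, 22 mm high. Origin under its centre
- jar: Bystander, leave alone: glass jar with metal cap, 48 mm across, 62 mm high. Origin under its centre
Things that resemble listed ones, but are neither listed nor needed, are in the scene too. Leave any purple look-alike of the card_1 alone. Leave any black look-alike of the brooch_A alone.

How it is judged (in metres and radians):
On the way, in this order (a step that is already met when the one before it is completed fails the run):
1. every brooch present lies stone up on the mat, turned with the lifter (angle between each of brooch_A, brooch_B, brooch_C's own z axis and vertical above 2.9 rad and height (world z) of each of brooch_A, brooch_B, brooch_C below 0.025 m and linear speed of each of brooch_A, brooch_B, brooch_C below 0.05 m/s), for 0.2 s.
2. the lifter is back in its rest and let go (distance between lifter and rest_seat below 0.02 m and angle between lifter's own z axis and vertical below 0.15 rad and contact force between the fingers and lifter below 0.1 N), for 0.2 s.
At the end, for the whole second after the job is handed in: All brooches stone up, at rest in one stack on the pad, within 14 mm of its centre and 15 degrees of square; none touches another, a card between each two; each card so stacked singly between brooches, or over 80 mm from the pad; lifter level in its rest, handle within 20 mm of its seat (angle between each of brooch_A, brooch_B, brooch_C's own z axis and vertical above 2.9 rad and horizontal distance between each of brooch_A, brooch_B, brooch_C and tray_pad below 0.014 m and angle between the x axis of each of brooch_A, brooch_B, brooch_C and the x axis of tray, either way round below 0.26 rad and linear speed of each of brooch_A, brooch_B, brooch_C below 0.02 m/s and height (world z) of each of brooch_A, brooch_B, brooch_C below 0.06 m and contact force between brooch_A and brooch_B below 0.02 N and contact force between each of brooch_B, brooch_A and brooch_C below 0.02 N and (horizontal distance between card_1 and tray_pad above 0.08 m or (horizontal distance between card_1 and tray_pad below 0.014 m and angle between the x axis of card_1 and the x axis of tray, either way round below 0.26 rad and contact force between card_1 and card_2 below 0.02 N and z of any of brooch_A, brooch_B, brooch_C in the frame of card_1 above 0.01 m and z of any of brooch_A, brooch_B, brooch_C in the frame of card_1 below 0.003 m) or (horizontal distance between card_1 and tray_pad below 0.014 m and angle between the x axis of card_1 and the x axis of tray, either way round below 0.26 rad and contact force between card_1 and card_2 below 0.02 N and z of any of brooch_A, brooch_B, brooch_C in the frame of card_1 below -0.008 m and z of any of brooch_A, brooch_B, brooch_C in the frame of card_1 above 0.002 m)) and (horizontal distance between card_2 and tray_pad above 0.08 m or (horizontal distance between card_2 and tray_pad below 0.014 m and angle between the x axis of card_2 and the x axis of tray, either way round below 0.26 rad and contact force between card_1 and card_2 below 0.02 N and z of any of brooch_A, brooch_B, brooch_C in the frame of card_2 above 0.01 m and z of any of brooch_A, brooch_B, brooch_C in the frame of card_2 below 0.003 m) or (horizontal distance between card_2 and tray_pad below 0.014 m and angle between the x axis of card_2 and the x axis of tray, either way round below 0.26 rad and contact force between card_1 and card_2 below 0.02 N and z of any of brooch_A, brooch_B, brooch_C in the frame of card_2 below -0.008 m and z of any of brooch_A, brooch_B, brooch_C in the frame of card_2 above 0.002 m)) and distance between lifter and rest_seat below 0.02 m and angle between lifter's own z axis and vertical below 0.15 rad).
It fails at once if a finger touches a brooch that lies back up ((contact force between the fingers and brooch_A above 0.5 N and angle between brooch_A's own z axis and vertical below 0.3 rad) or (contact force between the fingers and brooch_B above 0.5 N and angle between brooch_B's own z axis and vertical below 0.3 rad) or (contact force between the fingers and brooch_C above 0.5 N and angle between brooch_C's own z axis and vertical below 0.3 rad)).
It fails at once if a bystander is shifted more than 3 cm (distance of any of pliers, dish, jar from where it was at the start of the episode above 0.03 m).
Of brooch_A, brooch_B, brooch_C only 2 to 3 are there at a start; the rules pass over those that are not, and their reading is None.
At some moment in a run one of brooch_A, brooch_B, brooch_C, card_1, card_2 may be knocked a few centimetres aside while the robot is not near it.
Once in a run the grip may slacken for a moment while it holds something.
It also fails if it takes over 210 s, if anything falls off the work surface, if the arm or the gripper's body presses on something with over 40 N, if the wrist force passes 120 N, or if a joint passes its speed limit or range.

## Working session

There is one attempt and no reset: what is moved stays moved. The work goes in short steps, Python scripts to look and compute and a tool call to move; the robot and the scene stay as the last step left them, time stands still between calls to the robot, and variables do not carry over. Pictures are saved under pics/ and viewed, at most 14 in all, crops included, and the job is handed in when it is done.

Besides the shell and the picture viewer there is one more tool, called after "Emit:" in YAML: its name, and indented under it one key for each argument. servo_tool: Moves the arm, as the interface text tells. Its arguments: {"type":"object","properties":{"motion":{"type":"array"},"gripper":{"type":"number"},"grip_force":{"type":"number"}},"required":["motion"]}

```bash
ls; mkdir -p pics
cat > h.py <<'E'
import numpy as np, cv2, json
from cell import r
def save(cam,name):
    im=r.read_camera(cam); cv2.imwrite('pics/'+name+'.png',im[:,:,::-1]); return im
def ray(cam,pts):
    c=r.camera_params(cam); K=np.array([[c['fx'],0,c['cx']],[0,c['fy'],c['cy']],[0,0,1.]])
    u=cv2.undistortPoints(np.array(pts,float).reshape(-1,1,2),K,np.array(c['dist_coeffs'],float)).reshape(-1,2)
    T=np.array(c['cam_to_world']); d=np.c_[u[:,0],-u[:,1],-np.ones(len(u))]@T[:3,:3].T
    return T[:3,3],d
def at_z(cam,pts,z):
    o,d=ray(cam,pts); return o+d*((z-o[2])/d[:,2])[:,None]
def proj(cam,P):
    c=r.camera_params(cam); K=np.array([[c['fx'],0,c['cx']],[0,c['fy'],c['cy']],[0,0,1.]])
    T=np.linalg.inv(np.array(c['cam_to_world'])); p=np.atleast_2d(P)@T[:3,:3].T+T[:3,3]
    p=p*[1,-1,-1]
    return cv2.projectPoints(p.reshape(-1,1,3),np.zeros(3),np.zeros(3),K,np.array(c['dist_coeffs'],float))[0].reshape(-1,2)
E
python3 - <<'E'
from h import *
save('top','t0');
for n in ['lifter','lifter_tip','rest_seat','brooch_A','card_1','tray','tray_pad','pliers','dish','jar']:
    print(n,[(np.round(d['point']).tolist(),round(d['p'],2)) for d in r.place_of('top',n)])
save('scene','s0')
o=r.get_obs();print(o)
print(r.camera_params('top'))
E
```

```text
pics
lifter [([472.0, 280.0], 0.92)]
lifter_tip [([474.0, 240.0], 0.84)]
rest_seat [([472.0, 283.0], 0.59)]
brooch_A [([486.0, 335.0], 0.77), ([379.0, 278.0], 0.76)]
card_1 [([345.0, 200.0], 0.95), ([382.0, 199.0], 0.94), ([280.0, 206.0], 0.78), ([165.0, 190.0], 0.22)]
tray [([184.0, 272.0], 0.77)]
tray_pad [([184.0, 269.0], 0.84)]
pliers [([473.0, 204.0], 0.88), ([185.0, 274.0], 0.52), ([342.0, 286.0], 0.3)]
dish [([207.0, 176.0], 0.8)]
jar [([164.0, 190.0], 0.73)]
{'time_s': 0.6, 'qpos': array([ 8.94733507e-01,  1.80783448e-01,  1.60698554e+00,  9.89607885e-06,
        1.35380117e+00, -2.06269232e-01]), 'qvel': array([ 0.00062758, -0.00221607, -0.00130562, -0.00096634, -0.00033843,
        0.0008859 ]), 'tau': array([-5.77339706e-04, -4.44587660e+01, -3.51526344e+01, -2.62821723e-04,
        9.07100857e-04,  4.35821960e-06]), 'tcp_pos': array([260.28422184, 512.74109359, 231.30477198]), 'orientation': array([4.32445735e-07, 2.32743651e-01, 9.72538119e-01, 1.22321465e-05]), 'ft_force': array([-0.2340503 , -0.16101302,  0.14939587]), 'moment': array([-0.08137642,  0.03359791, -0.02399546]), 'gripper_force': 0.0, 'finger_gap': 85.53317472636876}
{'fx': 457.1841123123183, 'fy': 457.1841123123183, 'cx': 315.06398503652173, 'cy': 236.48863785709437, 'dist_coeffs': array([-0.03971734,  0.        ,  0.        ,  0.        ,  0.        ]), 'cam_to_world': array([[ 2.95624848e-02,  9.87949978e-01, -1.51923994e-01,
         4.00935710e+02],
       [-9.99561889e-01,  2.94387509e-02, -3.06416262e-03,
        -3.47394554e+00],
       [ 1.44521322e-03,  1.51948019e-01,  9.88387430e-01,
         1.12768745e+03],
       [ 0.00000000e+00,  0.00000000e+00,  0.00000000e+00,
         1.00000000e+00]])}
```

View pics/t0.png

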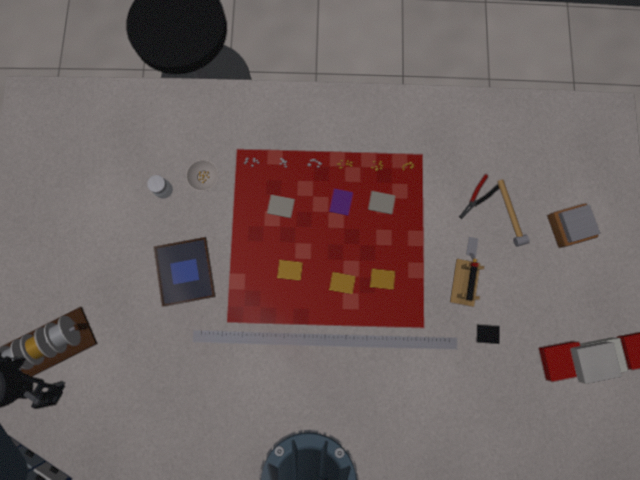

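View pics/s0.png

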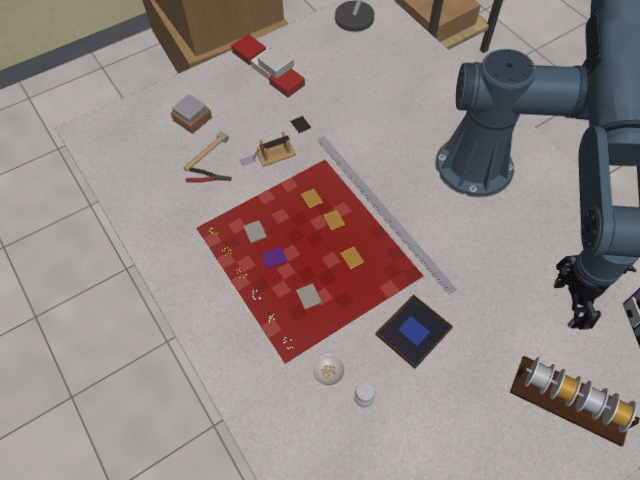

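The top view shows three gilt brooches at (290,270), (342,283), (382,279). The black plate at (487,335) is the brooch look-alike and stays put. The grey cards are at (281,206) and (382,202), and the purple look-alike at (341,201). The lifter in its rest is at (470,280), with the blade towards +x, and the tray is at (184,271). Next I measure all of these.

```bash
cat >> h.py <<'E'
def rects(cam,im,kind,z,box=None,amin=150):
    hsv=cv2.cvtColor(im,cv2.COLOR_RGB2HSV).astype(int); H,S,V=[hsv[...,i] for i in range(3)]
    m={'gold':(H>=15)&(H<=33)&(S>110)&(V>70),'blue':(H>105)&(H<125)&(S>120)&(V>60),
       'grey':(S<40)&(V>120),'green':(H>40)&(H<95)&(S>70)&(V>30)}[kind].astype(np.uint8)
    if box: k=np.zeros_like(m); k[box[1]:box[3],box[0]:box[2]]=1; m*=k
    m=cv2.morphologyEx(m,cv2.MORPH_OPEN,np.ones((3,3),np.uint8))
    out=[]
    for c in cv2.findContours(m,cv2.RETR_EXTERNAL,cv2.CHAIN_APPROX_NONE)[0]:
        if cv2.contourArea(c)<amin: continue
        w=at_z(cam,c.reshape(-1,2),z)[:,:2].astype(np.float32)
        (x,y),(a,b),t=cv2.minAreaRect(w)
        if a<b: a,b,t=b,a,t-90   # t: direction of long axis deg
        px=c.reshape(-1,2).mean(0)
        out.append((np.round(px).tolist(),round(x,1),round(y,1),round(a,1),round(b,1),round((t+90)%180-90,1)))
    return out
E
python3 - <<'E'
from h import *
im=r.read_camera('top')
for k,z,b in [('gold',13,(235,230,420,320)),('grey',7,(242,185,418,225)),('blue',5,(140,230,230,310))]:
    print(k); [print(' ',q) for q in rects('top',im,k,z,b)]
for n,z in [('lifter',53),('lifter_tip',17),('rest_seat',53),('jar',0),('dish',0),('pliers',0)]:
    p=[d for d in r.place_of('top',n)][0]['point']; print(n,p,at_z('top',[p],z).round(1))
c=cv2.resize(im[215:325,430:530],None,fx=5,fy=5,interpolation=cv2.INTER_CUBIC); cv2.imwrite('pics/l0.png',c[:,:,::-1])
E
```

```text
gold
  ([342.0, 283.0], 461.2, -68.9, 56.4, 43.1, 82.2)
  ([382.0, 279.0], 473.4, -166.4, 56.3, 43.4, 85.1)
  ([289.0, 270.0], 488.6, 59.8, 55.8, 43.4, 85.2)
grey
blue
  ([187.0, 270.0], 478.3, 315.7, 54.8, 51.2, -75.6)
lifter [473.2, 279.8] [[ 474.  -375.8   53. ]]
lifter_tip [473.0, 239.7] [[ 575.3 -389.9   17. ]]
rest_seat [472.2, 284.3] [[ 463.3 -373.2   53. ]]
jar [162.2, 188.6] [[686.1 393.    0. ]]
dish [204.8, 176.4] [[721.1 286.1   0. ]]
pliers [475.8, 204.0] [[ 669.8 -405.2    0. ]]
```

View pics/l0.png

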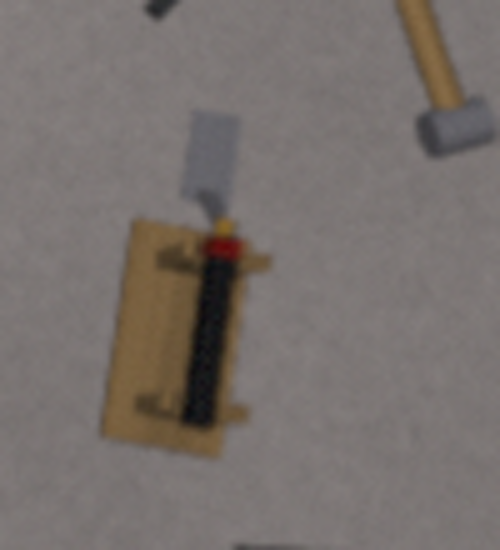

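The crop shows the handle running from (469.4,300) to (475,263) and the blade pointing up the image. Next I compute its axis and the move to it.

```bash
cat >> h.py <<'E'
def tool():
    o=r.get_obs(); w,x,y,z=o['orientation']
    from scipy.spatial.transform import Rotation as R
    M=R.from_quat([x,y,z,w]).as_matrix(); return o,M
def to(p,yaw=None):
    """tool-frame shift to world p; turn so that tool y... tool x yaw (deg, mod 180)"""
    o,M=tool(); d=M.T@(np.array(p,float)-o['tcp_pos'])
    cur=np.degrees(np.arctan2(M[1,0],M[0,0])); s=f"t={o['time_s']:.1f} tcp {o['tcp_pos'].round(1)} xyaw {cur:.1f} shift {d.round(1)}"
    if yaw is not None: s+=f" turn {-(((yaw-cur)+90)%180-90):.1f}"
    print(s,'f',o['ft_force'].round(1),'gap',round(o['finger_gap'],1),'q6',round(o['qpos'][5],2))
E
python3 - <<'E'
from h import *
a=at_z('top',[[475,263],[469.4,300],[472.2,281.6]],61); print(a.round(1)); d=a[0]-a[1]; y=np.degrees(np.arctan2(d[1],d[0])); print('yaw',y,np.hypot(*d[:2]))
b=at_z('top',[[430+27,215+218/5],[430+103/5,215+437/5]],8); d=b[0]-b[1];print('base',b.round(1),np.degrees(np.arctan2(d[1],d[0])))
t=at_z('top',[[430+217/5,215+111/5]],19);print('tip',t)
to([468,-374,200],-8)
im=r.read_camera('top')
for bx in [(262,190,300,222),(365,188,400,218)]:
    print(rects('top',im,'grey',7,bx), im[(bx[1]+bx[3])//2,(bx[0]+bx[2])//2])
E
```

```text
[[ 513.  -378.1   61. ]
 [ 426.3 -363.2   61. ]
 [ 469.2 -370.6   61. ]]
yaw -9.7867929067554 88.0275544368261
base [[ 528.2 -352.1    8. ]
 [ 420.5 -334.8    8. ]] -9.152970271378077
tip [[ 581.20663742 -390.38063081   19.        ]]
t=0.9 tcp [260.3 512.7 231.3] xyaw 153.1 shift [-586.6 -696.6   31.3] turn -18.9 f [ 0.5 -1.1 -0.3] gap 85.2 q6 -0.21
[] [116 111 105]
[] [110 106 100]
```

Emit:
servo_tool:
  motion:
    - {"x": -15,"y": -18}
    - {"x": -26,"y": -31}
    - {"x": -26,"y": -31}
    - {"x": -26,"y": -31}
    - {"x": -26,"y": -31}
    - {"x": -26,"y": -31}
    - {"x": -26,"y": -31}
    - {"x": -26,"y": -31}
    - {"x": -26,"y": -31}
    - {"x": -26,"y": -31}
    - {"x": -26,"y": -31}
    - {"x": -26,"y": -31}
    - {"x": -26,"y": -31}
    - {"x": -26,"y": -31}
    - {"x": -26,"y": -31}
    - {"x": -26,"y": -31}
    - {"x": -26,"y": -31}
    - {"x": -26,"y": -31}
    - {"x": -26,"y": -31}
    - {"x": -26,"y": -31}

```text
validation failed for argument at $.mo...
```

Emit:
servo_tool:
  motion:
    - {"x": -26,"y": -31}
    - {"x": -26,"y": -31}
    - {"x": -20,"y": -24}
    - {"x": -5,"y": -5}
    - {"turn": -6}
    - {"turn": -6}
    - {"turn": -5.5}
    - {}

```text
validation failed for argument at $.mo...
```

Run:
```python
from h import *
to([469,-372,200],-9.5)
im=save('wrist','w1')
print(r.camera_params('wrist')['cam_to_world'].round(2))
for n,z in [('lifter',53),('lifter_tip',17),('rest_seat',53)]:
    for d in r.place_of('wrist',n)[:2]: print(n,np.round(d['point']),round(d['p'],2),at_z('wrist',[d['point']],z).round(1))
```

```text
t=1.0 tcp [260.3 512.7 231.3] xyaw 153.1 shift [-586.6 -694.4   31.3] turn -17.4 f [-0.8 -0.3 -0.5] gap 85.1 q6 -0.21
[[ 4.5000e-01 -8.5000e-01 -2.6000e-01  1.9307e+02]
 [ 8.9000e-01  4.3000e-01  1.3000e-01  5.4581e+02]
 [ 0.0000e+00 -2.9000e-01  9.6000e-01  3.7390e+02]
 [ 0.0000e+00  0.0000e+00  0.0000e+00  1.0000e+00]]
```

View pics/w1.png

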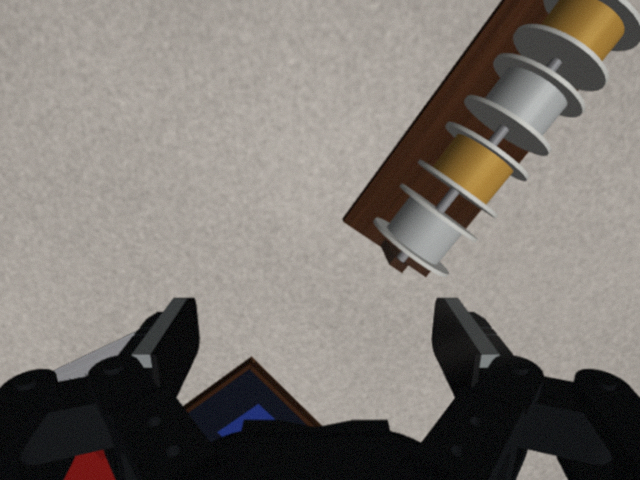

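The wrist picture shows only the spool rack, because the move was refused. I'll retry with all four keys in every row.

Emit:
servo_tool:
  motion:
    - {"x": -15,"y": -18,"z": 0,"turn": 0}
    - {"x": -26,"y": -31,"z": 0,"turn": 0}

```text
time_s: 1.37
tcp_pos: [274.3, 451.9, 231.3]
orientation: [-0.0, 0.231, 0.973, 0.001]
ft_force: [0.8, -1.2, 0.3]
finger_gap: 85.8
gripper_force: 0.0
```

Emit:
servo_tool:
  motion:
    - {"x": -26,"y": -31,"z": 0,"turn": 0}
    - {"x": -26,"y": -31,"z": 0,"turn": 0}
    - {"x": -26,"y": -31,"z": 0,"turn": 0}
    - {"x": -26,"y": -31,"z": 0,"turn": 0}
    - {"x": -26,"y": -31,"z": 0,"turn": 0}
    - {"x": -26,"y": -31,"z": 0,"turn": 0}
    - {"x": -26,"y": -31,"z": 0,"turn": 0}
    - {"x": -26,"y": -31,"z": 0,"turn": 0}
    - {"x": -26,"y": -31,"z": 0,"turn": 0}
    - {"x": -26,"y": -31,"z": 0,"turn": 0}
    - {"x": -26,"y": -31,"z": 0,"turn": 0}
    - {"x": -26,"y": -31,"z": 0,"turn": 0}
    - {"x": -26,"y": -31,"z": 0,"turn": 0}
    - {"x": -26,"y": -31,"z": 0,"turn": 0}
    - {"x": -26,"y": -31,"z": 0,"turn": 0}
    - {"x": -26,"y": -31,"z": 0,"turn": 0}
    - {"x": -26,"y": -31,"z": 0,"turn": 0}
    - {"x": -26,"y": -31,"z": 0,"turn": 0}
    - {"x": -26,"y": -31,"z": 0,"turn": 0}
    - {"x": -26,"y": -31,"z": 0,"turn": 0}

```text
time_s: 3.03
tcp_pos: [457.7, -339.9, 231.2]
orientation: [0.0, 0.233, 0.972, -0.0]
ft_force: [1.3, 0.4, 0.2]
finger_gap: 85.5
gripper_force: 0.0
```

Emit:
servo_tool:
  motion:
    - {"x": -22,"y": -24,"z": 0,"turn": 0}
    - {"x": 0,"y": 0,"z": 0,"turn": -6}
    - {"x": 0,"y": 0,"z": 0,"turn": -6}
    - {"x": 0,"y": 0,"z": 0,"turn": -5.5}
    - {"x": 0,"y": 0,"z": 0,"turn": 0}

```text
time_s: 3.45
tcp_pos: [466.3, -369.4, 231.0]
orientation: [-0.0, 0.081, 0.997, 0.0]
ft_force: [-0.2, -1.1, 0.7]
finger_gap: 85.4
gripper_force: 0.0
```

Run:
```python
from h import *
to([469,-372,200],-9.5)
im=save('wrist','w2')
for n,z in [('lifter',53),('lifter_tip',17),('rest_seat',53)]:
    for d in r.place_of('wrist',n)[:2]: print(n,np.round(d['point']),round(d['p'],2),at_z('wrist',[d['point']],z).round(1))
```

```text
t=3.5 tcp [ 466.3 -369.4  231. ] xyaw 170.7 shift [-3.1 -2.2 31. ] turn 0.2 f [-0.2 -1.1  0.7] gap 85.4 q6 -2.28
lifter [314. 208.] 0.65 [[ 471.8 -371.4   53. ]]
lifter [320. 373.] 0.61 [[ 630.5 -392.8   53. ]]
lifter_tip [315. 314.] 0.81 [[ 588.2 -390.1   17. ]]
rest_seat [311. 208.] 0.97 [[ 471.2 -373.7   53. ]]
```

View pics/w2.png

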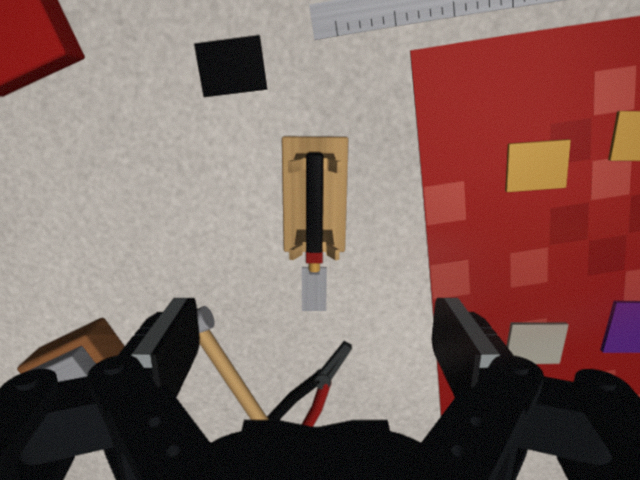

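The handle at (314,152)-(314,262) lies parallel to the tool x axis, and the blade tip is at about (314,311).

Run:
```python
from h import *
a=at_z('wrist',[[314,152],[314.5,262]],61); print(a.round(1)); d=a[1]-a[0]; print(np.degrees(np.arctan2(d[1],d[0])),np.hypot(*d[:2]),a.mean(0))
t=at_z('wrist',[[302,311],[327,311]],19); print(t.round(1), t.mean(0)-np.array([112*np.cos(.16),-112*np.sin(.16),0]))
to([473.5,-372,100],-9.3);to([473.5,-372,34])
```

```text
[[ 426.  -363.7   61. ]
 [ 515.7 -378.5   61. ]]
-9.368710926631305 90.82367357236038 [ 470.8547493  -371.08082125   61.        ]
[[ 581.3 -402.1   19. ]
 [ 585.4 -377.8   19. ]] [ 472.81398127 -372.14408995   19.        ]
t=3.6 tcp [ 466.4 -369.   231.4] xyaw 170.5 shift [ -7.4  -1.8 131.4] turn -0.2 f [ 0.2 -0.1  0. ] gap 85.6 q6 -2.27
t=3.6 tcp [ 466.4 -369.   231.4] xyaw 170.5 shift [ -7.4  -1.8 197.4] f [ 0.2 -0.1  0. ] gap 85.6 q6 -2.27
```

Emit:
servo_tool:
  motion:
    - {"x": -6,"y": -2,"z": 30,"turn": 0}
    - {"x": 0,"y": 0,"z": 40,"turn": 0}
    - {"x": 0,"y": 0,"z": 40,"turn": 0}
    - {"x": 0,"y": 0,"z": 40,"turn": 0}
    - {"x": 0,"y": 0,"z": 25,"turn": 0}
    - {"x": 0,"y": 0,"z": 15,"turn": 0}
    - {"x": 0,"y": 0,"z": 7,"turn": 0}
    - {"x": 0,"y": 0,"z": 0,"turn": 0}

```text
time_s: 4.32
tcp_pos: [471.2, -371.0, 32.6]
orientation: [-0.001, 0.083, 0.997, 0.001]
ft_force: [0.8, 0.1, 0.0]
finger_gap: 85.5
gripper_force: 0.0
```

Emit:
servo_tool:
  motion:
    - {"x": 0,"y": 0,"z": 0,"turn": 0}
    - {"x": 0,"y": 0,"z": 0,"turn": 0}
    - {"x": 0,"y": 0,"z": 0,"turn": 0}
    - {"x": 0,"y": 0,"z": 0,"turn": 0}
    - {"x": 0,"y": 0,"z": 0,"turn": 0}
    - {"x": 0,"y": 0,"z": 0,"turn": 0}
    - {"x": 0,"y": 0,"z": 0,"turn": 0}
    - {"x": 0,"y": 0,"z": 0,"turn": 0}
  gripper: 0
  grip_force: 110

```text
time_s: 4.98
tcp_pos: [472.4, -372.5, 35.3]
orientation: [0.0, 0.082, 0.997, -0.0]
ft_force: [-1.3, 0.7, 5.7]
finger_gap: 12.1
gripper_force: 107.8
```

Emit:
servo_tool:
  motion:
    - {"x": 0,"y": 0,"z": -5,"turn": 0}
    - {"x": 0,"y": 0,"z": -15,"turn": 0}
    - {"x": 0,"y": 0,"z": -30,"turn": 0}
    - {"x": 0,"y": 0,"z": -30,"turn": 0}
    - {"x": 0,"y": 0,"z": -20,"turn": 0}
    - {"x": 0,"y": 0,"z": 0,"turn": 0}

```text
time_s: 5.48
tcp_pos: [474.2, -374.5, 139.9]
orientation: [0.003, 0.082, 0.997, -0.003]
ft_force: [0.6, -1.8, -0.5]
finger_gap: 12.3
gripper_force: 107.3
```

Run:
```python
from h import *
to([332,-69,75],-8)
im=save('wrist','w3')
print(proj('wrist',[[0,0,0]]))
for d in r.place_of('wrist','lifter_tip')[:2]: print(d, at_z('wrist',[d['point']],134-36-17-19+36).round(1))
im=r.read_camera('top')
for k,z,b in [('gold',13,(235,230,420,320))]:
    print(k); [print(' ',q) for q in rects('top',im,k,z,b)]
```

```text
t=5.5 tcp [ 474.2 -374.5  139.9] xyaw 170.6 shift [190.7 278.5  62. ] turn -1.4 f [ 0.6 -1.8 -0.5] gap 12.3 q6 -2.27
[[476.37490646 -56.42824994]]
gold
  ([342.0, 283.0], 461.2, -68.9, 56.4, 43.1, 82.2)
  ([382.0, 279.0], 473.4, -166.5, 56.5, 43.0, 84.9)
  ([289.0, 270.0], 488.5, 60.1, 56.4, 43.1, 85.4)
```

View pics/w3.png

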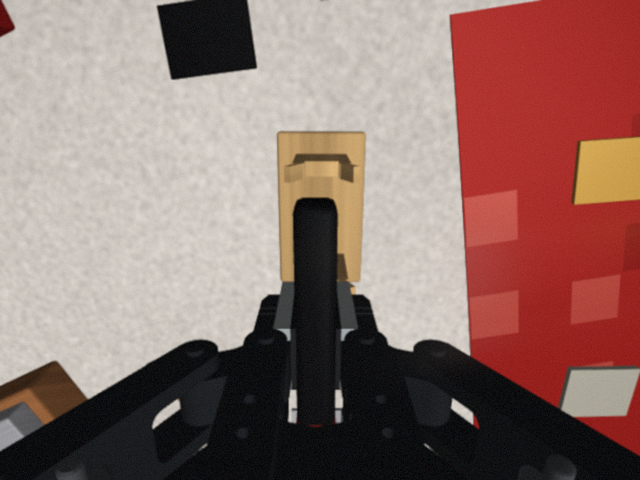

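The lifter is held level and clear of the rest. The plan is to approach each brooch along its x axis, heading roughly +x, starting with the one at (473,-166).

Run:
```python
from h import *
to([328,-154,60],-5)
```

```text
t=5.6 tcp [ 471.6 -371.6  133.6] xyaw 170.6 shift [177.2 191.1  73.9] turn -4.4 f [-0.3  0.1 -0.9] gap 12.0 q6 -2.27
```

Emit:
servo_tool:
  motion:
    - {"x": 27,"y": 29,"z": 0,"turn": 0}
    - {"x": 28,"y": 30,"z": 0,"turn": 0}
    - {"x": 28,"y": 30,"z": 0,"turn": 0}
    - {"x": 28,"y": 30,"z": 5,"turn": 0}
    - {"x": 28,"y": 30,"z": 5,"turn": 0}
    - {"x": 28,"y": 30,"z": 5,"turn": 0}
    - {"x": 10,"y": 12,"z": 20,"turn": -4.4}
    - {"x": 0,"y": 0,"z": 20,"turn": 0}
    - {"x": 0,"y": 0,"z": 19,"turn": 0}
    - {"x": 0,"y": 0,"z": 0,"turn": 0}
    - {"x": 0,"y": 0,"z": 0,"turn": 0}

```text
time_s: 6.55
tcp_pos: [327.1, -153.2, 58.9]
orientation: [-0.002, 0.044, 0.999, 0.002]
ft_force: [0.4, -0.7, 0.5]
finger_gap: 12.0
gripper_force: 107.4
```

Run:
```python
from h import *
to([328,-154,21.5],-5)
im=save('top','t1'); save('scene','s1')
for d in r.place_of('top','lifter_tip')[:2]: print(d, at_z('top',[d['point']],60-17).round(1))
for d in r.place_of('scene','lifter_tip')[:2]: print(d, at_z('scene',[d['point']],60-17).round(1))
[print(' ',q) for q in rects('top',im,'gold',13,(235,230,420,320))]
c=cv2.resize(im[230:350,320:440],None,fx=4,fy=4,interpolation=cv2.INTER_CUBIC)
s=cv2.imread('pics/s1.png')[150:270,250:400]; s=cv2.resize(s,None,fx=2.1,fy=4,interpolation=cv2.INTER_CUBIC)
cv2.imwrite('pics/c1.png',np.hstack([c[:,:,::-1],cv2.resize(s,(320,480))]))
```

```text
t=6.5 tcp [ 327.1 -153.2   58.9] xyaw 175.0 shift [-1.1 -0.8 37.4] turn -0.0 f [ 0.4 -0.7  0.5] gap 12.0 q6 -2.25
{'point': [379.4, 294.9], 'p': 0.52} [[ 432.9 -155.9   43. ]]
{'point': [320.1, 188.6], 'p': 0.75} [[ 448.6 -158.9   43. ]]
{'point': [411.7, 327.1], 'p': 0.3} [[492.3 321.6  43. ]]
  ([342.0, 283.0], 461.1, -69.0, 55.9, 43.1, 81.9)
  ([382.0, 279.0], 473.5, -166.4, 56.8, 43.2, 84.6)
  ([289.0, 270.0], 488.5, 60.0, 56.1, 43.1, 85.2)
```

View pics/c1.png

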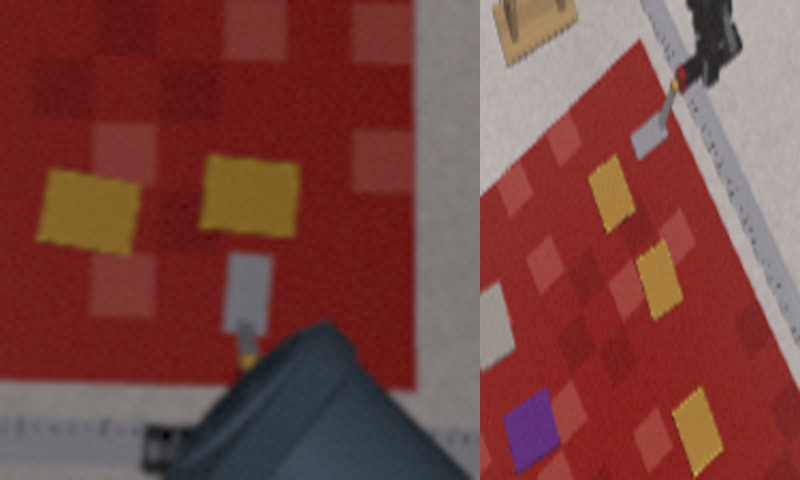

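The blade's front edge in the top crop runs (230,253)-(274,257), and the brooch is just beyond it. Next I triangulate the tip.

Run:
```python
from h import *
p=[[320+230/4,230+253/4],[320+274/4,230+257/4]]
w=at_z('top',p,44);print(w.round(1),w.mean(0))
# scene: front edge approx crop (632,140)-(668,... ) 
s=[[250+(637-480)/320*150,150+158/4]]
print(at_z('scene',s,44))
# combine top/scene rays of front-left corner
o1,d1=ray('top',[p[0]]);o2,d2=ray('scene',s)
A=np.c_[d1[0],-d2[0]];t=np.linalg.lstsq(A,o2-o1,rcond=None)[0];print(o1+d1[0]*t[0],o2+d2[0]*t[1])
```

```text
[[ 436.6 -151.2   44. ]
 [ 435.  -177.2   44. ]] [ 435.79254396 -164.19797843   44.        ]
[[ 442.44108801 -150.12656766   44.        ]]
[ 436.86323924 -152.30111171   35.95967421] [ 439.46235441 -154.68624286   36.37035543]
```

Emit:
servo_tool:
  motion:
    - {"x": 0,"y": 0,"z": 18,"turn": 0}
    - {"x": 0,"y": 0,"z": 14,"turn": 0}
    - {"x": 0,"y": 0,"z": 4,"turn": 0}
    - {"x": 0,"y": 0,"z": 2,"turn": 0}
    - {"x": 0,"y": 0,"z": 0,"turn": 0}
    - {"x": 0,"y": 0,"z": 0,"turn": 0}
    - {"x": 0,"y": 0,"z": 0,"turn": 0}

```text
time_s: 7.33
tcp_pos: [329.2, -155.2, 23.0]
orientation: [0.001, 0.044, 0.999, -0.001]
ft_force: [1.1, 0.0, -1.5]
finger_gap: 12.0
gripper_force: 107.4
```

Run:
```python
from h import *
to([328,-154,21.5],-5)
a=save('top','t2');b=save('scene','s2');o=r.get_obs();print(o['ft_force'],o['moment'])
c=cv2.resize(a[240:320,340:420],None,fx=5,fy=5,interpolation=cv2.INTER_CUBIC)
s=cv2.resize(b[160:240,270:350],None,fx=5,fy=5,interpolation=cv2.INTER_CUBIC)
cv2.imwrite('pics/c2.png',np.hstack([c,s])[:,:,::-1])
```

```text
t=7.3 tcp [ 329.2 -155.2   23. ] xyaw 175.0 shift [1.3 1.1 1.5] turn -0.0 f [ 1.1  0.  -1.5] gap 12.0 q6 -2.25
[-0.09522369  0.02863009 -0.7168195 ] [ 0.00791936 -0.01028517  0.03523173]
```

View pics/c2.png

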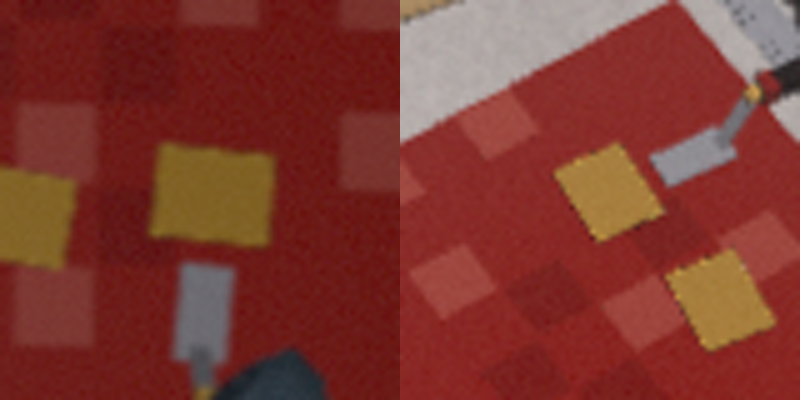

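The blade tip at (207,265) is about 12 mm short of the brooch rim at (210,241) and centred on it, with no mat contact. I slide it in.

Emit:
servo_tool:
  motion:
    - {"x": -4,"y": 0,"z": 0,"turn": 0}
    - {"x": -4,"y": 0,"z": 0,"turn": 0}
    - {"x": -3,"y": 0,"z": 0,"turn": 0}
    - {"x": -3,"y": 0,"z": 0,"turn": 0}
    - {"x": -3,"y": 0,"z": 0,"turn": 0}
    - {"x": -2,"y": 0,"z": 0,"turn": 0}
    - {"x": -2,"y": 0,"z": 0,"turn": 0}
    - {"x": 0,"y": 0,"z": 0,"turn": 0}

```text
time_s: 8.1
tcp_pos: [349.9, -156.6, 22.3]
orientation: [0.0, 0.044, 0.999, -0.0]
ft_force: [-0.5, -0.2, -0.8]
finger_gap: 12.2
gripper_force: 107.4
```

Emit:
servo_tool:
  motion:
    - {"x": 0,"y": 0,"z": -2,"turn": 0}
    - {"x": 0,"y": 0,"z": -2,"turn": 0}
    - {"x": -1,"y": 0,"z": -2,"turn": 0}
    - {"x": -1,"y": 0,"z": -2,"turn": 0}
    - {"x": -2,"y": 0,"z": -3,"turn": 0}
    - {"x": 0,"y": 0,"z": 0,"turn": 0}
    - {"x": 0,"y": 0,"z": 0,"turn": 0}

```text
time_s: 8.68
tcp_pos: [353.9, -157.1, 33.6]
orientation: [0.0, 0.044, 0.999, -0.0]
ft_force: [0.3, 0.5, -0.2]
finger_gap: 12.1
gripper_force: 107.4
```

Run:
```python
from h import *
to([328,-154,21.5],-5)
a=save('top','t3');b=save('scene','s3')
c=cv2.resize(a[240:320,340:420],None,fx=5,fy=5,interpolation=cv2.INTER_CUBIC)
s=cv2.resize(b[160:240,270:350],None,fx=5,fy=5,interpolation=cv2.INTER_CUBIC)
cv2.imwrite('pics/c3.png',np.hstack([c,s])[:,:,::-1])
```

```text
t=8.7 tcp [ 353.9 -157.1   33.6] xyaw 175.0 shift [26.   0.8 12.1] turn -0.0 f [ 0.3  0.5 -0.2] gap 12.1 q6 -2.21
```

View pics/c3.png

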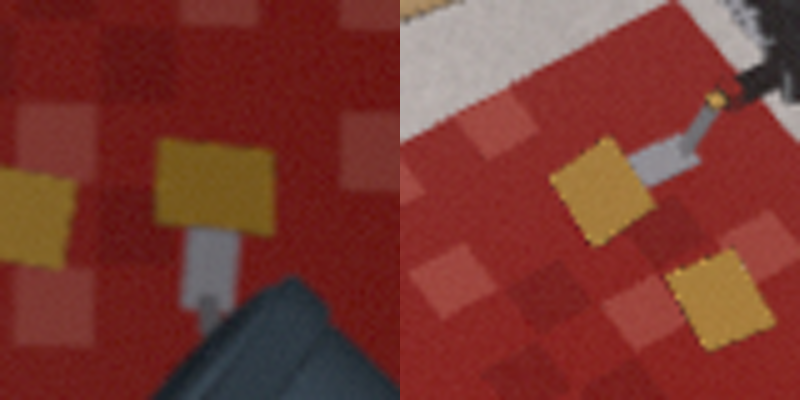

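The brooch's near edge is up on the blade and tilting as planned. I continue the arc past vertical.

Emit:
servo_tool:
  motion:
    - {"x": -2,"y": 0,"z": -2,"turn": 0}
    - {"x": -2,"y": 0,"z": -2,"turn": 0}
    - {"x": -2.5,"y": 0,"z": -3,"turn": 0}
    - {"x": -2.5,"y": 0,"z": -3,"turn": 0}
    - {"x": -3,"y": 0,"z": -2.5,"turn": 0}
    - {"x": -3.5,"y": 0,"z": -2.3,"turn": 0}
    - {"x": -3.5,"y": 0,"z": -2,"turn": 0}
    - {"x": -3.5,"y": 0,"z": -1.5,"turn": 0}
    - {"x": -4,"y": 0,"z": -1,"turn": 0}
    - {"x": -4,"y": 0,"z": -0.5,"turn": 0}
    - {"x": -4,"y": 0,"z": 0,"turn": 0}
    - {"x": -4,"y": 0,"z": 0,"turn": 0}
    - {"x": -4,"y": 0,"z": 0,"turn": 0}
    - {"x": -4,"y": 0,"z": 0,"turn": 0}
    - {"x": -4,"y": 0,"z": 0,"turn": 0}
    - {"x": -4,"y": 0,"z": 0,"turn": 0}
    - {"x": -4,"y": 0,"z": 0,"turn": 0}
    - {"x": 0,"y": 0,"z": 0,"turn": 0}
    - {"x": 0,"y": 0,"z": 0,"turn": 0}

```text
time_s: 10.37
tcp_pos: [411.5, -161.7, 52.7]
orientation: [-0.001, 0.044, 0.999, 0.0]
ft_force: [-0.1, 0.3, -1.7]
finger_gap: 12.4
gripper_force: 75.9
```

Run:
```python
from h import *
to([328,-154,21.5],-5)
a=save('top','t4');b=save('scene','s4')
c=cv2.resize(a[220:300,340:420],None,fx=5,fy=5,interpolation=cv2.INTER_CUBIC)
s=cv2.resize(b[160:240,250:330],None,fx=5,fy=5,interpolation=cv2.INTER_CUBIC)
cv2.imwrite('pics/c4.png',np.hstack([c,s])[:,:,::-1])
```

```text
t=10.4 tcp [ 411.5 -161.7   52.7] xyaw 175.0 shift [83.8  0.4 31.3] turn 0.0 f [-0.1  0.3 -1.7] gap 12.4 q6 -2.13
```

View pics/c4.png

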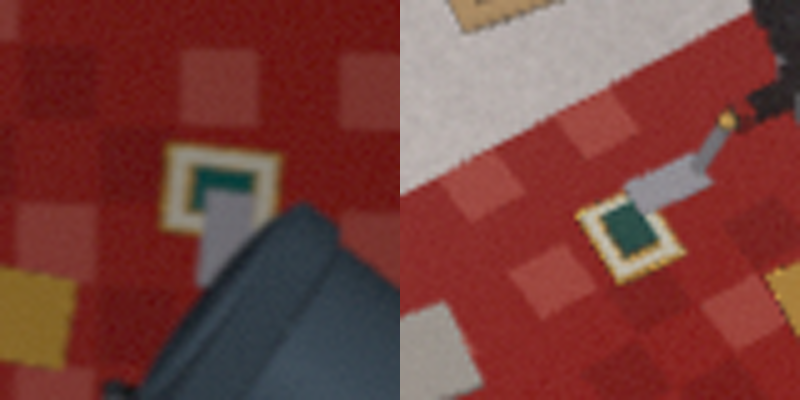

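The first brooch now lies stone up at crop (222,190). The grip reading dipped to 76 N, so I hold, rise, and recheck how the lifter sits.

Emit:
servo_tool:
  motion:
    - {"x": 0,"y": 0,"z": 0,"turn": 0}
    - {"x": 0,"y": 0,"z": 0,"turn": 0}
    - {"x": 5,"y": 0,"z": -5,"turn": 0}
    - {"x": 20,"y": 0,"z": -8,"turn": 0}
    - {"x": 25,"y": 0,"z": -2,"turn": 0}
    - {"x": 20,"y": 0,"z": 0,"turn": 0}
    - {"x": 0,"y": 0,"z": 0,"turn": 0}
    - {"x": 0,"y": 0,"z": 0,"turn": 0}

```text
time_s: 11.13
tcp_pos: [341.5, -155.9, 68.4]
orientation: [0.0, 0.044, 0.999, -0.0]
ft_force: [0.6, -0.0, -0.4]
finger_gap: 11.9
gripper_force: 109.3
```

Run:
```python
from h import *
to([316.4,-50,60],-8)
a=r.read_camera('top');print([ (q) for q in rects('top',a,'gold',13,(235,230,420,320))])
```

```text
t=11.1 tcp [ 341.5 -155.9   68.4] xyaw 174.9 shift [ 34.4 103.2   8.4] turn 2.9 f [ 0.6 -0.  -0.4] gap 11.9 q6 -2.23
[([342.0, 283.0], 461.0, -68.7, 56.3, 43.2, 81.4), ([289.0, 270.0], 488.5, 60.0, 56.1, 43.5, 86.0)]
```

Emit:
servo_tool:
  motion:
    - {"x": 8,"y": 25,"z": 0,"turn": 0}
    - {"x": 9,"y": 26,"z": 0,"turn": 0}
    - {"x": 9,"y": 26,"z": 0,"turn": 0}
    - {"x": 8,"y": 26,"z": 0,"turn": 0}
    - {"x": 0,"y": 0,"z": 0,"turn": 3.1}
    - {"x": 0,"y": 0,"z": 15,"turn": 0}
    - {"x": 0,"y": 0,"z": 15,"turn": 0}
    - {"x": 0,"y": 0,"z": 10,"turn": 0}
    - {"x": 0,"y": 0,"z": 4,"turn": 0}
    - {"x": 0,"y": 0,"z": 0,"turn": 0}
    - {"x": 0,"y": 0,"z": 0,"turn": 0}
    - {"x": 0,"y": 0,"z": 0,"turn": 0}

```text
time_s: 12.18
tcp_pos: [318.0, -50.7, 24.7]
orientation: [0.0, 0.071, 0.997, -0.0]
ft_force: [-0.3, -1.5, -0.7]
finger_gap: 11.8
gripper_force: 109.5
```

Run:
```python
from h import *
to([316.4,-50,22],-8.2)
a=save('top','t5');b=save('scene','s5')
c=cv2.resize(a[250:320,310:390],None,fx=5,fy=5,interpolation=cv2.INTER_CUBIC)
s=cv2.resize(b[180:250,300:380],None,fx=5,fy=5,interpolation=cv2.INTER_CUBIC)
cv2.imwrite('pics/c5.png',np.hstack([c,s])[:,:,::-1])
```

```text
t=12.2 tcp [318.  -50.7  24.7] xyaw 171.9 shift [1.6 0.4 2.7] turn 0.1 f [-0.3 -1.5 -0.7] gap 11.8 q6 -1.96
```

View pics/c5.png

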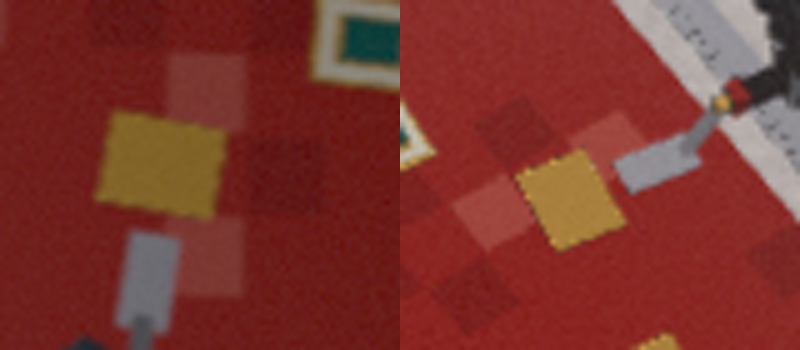

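The blade tip at (155,235) is centred and about 13 mm from the rim at (155,208). I slide in and tip in one sequence.

Emit:
servo_tool:
  motion:
    - {"x": 0,"y": 0,"z": 2,"turn": 0}
    - {"x": -4,"y": 0,"z": 0,"turn": 0}
    - {"x": -4,"y": 0,"z": 0,"turn": 0}
    - {"x": -4,"y": 0,"z": 0,"turn": 0}
    - {"x": -3,"y": 0,"z": 0,"turn": 0}
    - {"x": -3,"y": 0,"z": 0,"turn": 0}
    - {"x": -2,"y": 0,"z": 0,"turn": 0}
    - {"x": -2,"y": 0,"z": 0,"turn": 0}
    - {"x": 0,"y": 0,"z": -2,"turn": 0}
    - {"x": 0,"y": 0,"z": -2,"turn": 0}
    - {"x": -1,"y": 0,"z": -2,"turn": 0}
    - {"x": -1,"y": 0,"z": -2,"turn": 0}
    - {"x": -2,"y": 0,"z": -3,"turn": 0}
    - {"x": 0,"y": 0,"z": 0,"turn": 0}

```text
time_s: 13.45
tcp_pos: [343.8, -54.3, 33.8]
orientation: [0.001, 0.071, 0.997, -0.0]
ft_force: [-0.1, -0.1, -1.6]
finger_gap: 12.1
gripper_force: 109.5
```

Emit:
servo_tool:
  motion:
    - {"x": -2,"y": 0,"z": -2,"turn": 0}
    - {"x": -2,"y": 0,"z": -2,"turn": 0}
    - {"x": -2.5,"y": 0,"z": -3,"turn": 0}
    - {"x": -2.5,"y": 0,"z": -3,"turn": 0}
    - {"x": -3,"y": 0,"z": -2.5,"turn": 0}
    - {"x": -3.5,"y": 0,"z": -2.3,"turn": 0}
    - {"x": -3.5,"y": 0,"z": -2,"turn": 0}
    - {"x": -3.5,"y": 0,"z": -1.5,"turn": 0}
    - {"x": -4,"y": 0,"z": -1,"turn": 0}
    - {"x": -4,"y": 0,"z": -0.5,"turn": 0}
    - {"x": -4,"y": 0,"z": 0,"turn": 0}
    - {"x": -4,"y": 0,"z": 0,"turn": 0}
    - {"x": -4,"y": 0,"z": 0,"turn": 0}
    - {"x": -4,"y": 0,"z": 0,"turn": 0}
    - {"x": -4,"y": 0,"z": 0,"turn": 0}
    - {"x": -4,"y": 0,"z": 0,"turn": 0}
    - {"x": -4,"y": 0,"z": 0,"turn": 0}
    - {"x": 0,"y": 0,"z": 0,"turn": 0}
    - {"x": 0,"y": 0,"z": 0,"turn": 0}

```text
time_s: 15.03
tcp_pos: [400.5, -62.0, 52.5]
orientation: [-0.001, 0.071, 0.998, 0.0]
ft_force: [0.2, 0.2, -0.2]
finger_gap: 12.1
gripper_force: 109.7
```

Emit:
servo_tool:
  motion:
    - {"x": 5,"y": 0,"z": -5,"turn": 0}
    - {"x": 20,"y": 0,"z": -8,"turn": 0}
    - {"x": 25,"y": 0,"z": -2,"turn": 0}
    - {"x": 20,"y": 0,"z": 0,"turn": 0}
    - {"x": 0,"y": 0,"z": 0,"turn": 0}
    - {"x": 0,"y": 0,"z": 0,"turn": 0}

```text
time_s: 15.53
tcp_pos: [330.8, -52.1, 68.0]
orientation: [0.0, 0.071, 0.997, -0.0]
ft_force: [0.8, 0.2, -0.1]
finger_gap: 12.0
gripper_force: 109.6
```

Run:
```python
from h import *
to([343.1,72.5,66],-5)
a=save('top','t6');print(rects('top',a,'gold',13,(235,220,420,320),40),rects('top',a,'green',13,(235,190,420,320),40))
```

```text
t=15.5 tcp [330.8 -52.1  68. ] xyaw 171.8 shift [  5.5 125.1   2. ] turn -3.2 f [ 0.8  0.2 -0.1] gap 12.0 q6 -1.94
[([289.0, 270.0], 488.5, 60.1, 56.4, 43.1, 85.4)] [([345.0, 262.0], 511.4, -76.3, 22.1, 19.6, -89.0), ([384.0, 258.0], 525.1, -170.6, 24.6, 17.4, -89.5)]
```

Emit:
servo_tool:
  motion:
    - {"x": 1,"y": 31,"z": 0,"turn": 0}
    - {"x": 1,"y": 32,"z": 0,"turn": 0}
    - {"x": 1,"y": 31,"z": 0,"turn": 0}
    - {"x": 2,"y": 31,"z": 0,"turn": 0}
    - {"x": 0,"y": 0,"z": 0,"turn": -3.5}
    - {"x": 0,"y": 0,"z": 15,"turn": 0}
    - {"x": 0,"y": 0,"z": 15,"turn": 0}
    - {"x": 0,"y": 0,"z": 10,"turn": 0}
    - {"x": 0,"y": 0,"z": 5,"turn": 0}
    - {"x": 0,"y": 0,"z": 0,"turn": 0}
    - {"x": 0,"y": 0,"z": 0,"turn": 0}
    - {"x": 0,"y": 0,"z": 0,"turn": 0}

```text
time_s: 16.58
tcp_pos: [345.1, 72.0, 23.4]
orientation: [0.0, 0.04, 0.999, -0.0]
ft_force: [-0.6, -0.1, -0.7]
finger_gap: 11.7
gripper_force: 109.6
```

Run:
```python
from h import *
to([343.1,72,22],-4.8)
a=save('top','t7');b=save('scene','s7')
c=cv2.resize(a[235:325,245:345],None,fx=5,fy=5,interpolation=cv2.INTER_CUBIC)
cv2.imwrite('pics/c7.png',c[:,:,::-1])
```

```text
t=16.6 tcp [345.1  72.   23.4] xyaw 175.4 shift [ 2.  -0.1  1.4] turn 0.2 f [-0.6 -0.1 -0.7] gap 11.7 q6 -1.63
```

View pics/c7.png

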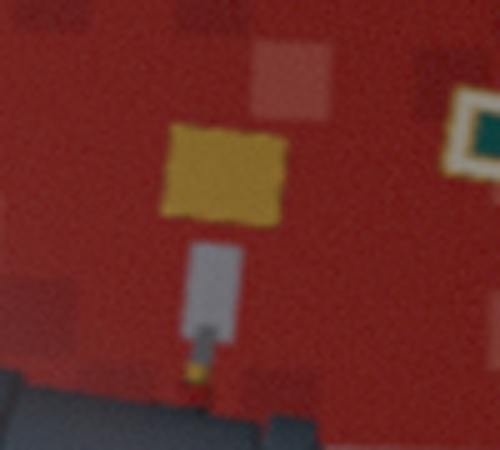

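The tip at (217,243) is about 11 mm from the rim at (221,221) and 2 mm to the left. I run the same sequence.

Emit:
servo_tool:
  motion:
    - {"x": 0,"y": -2,"z": 1,"turn": 0}
    - {"x": -4,"y": 0,"z": 0,"turn": 0}
    - {"x": -4,"y": 0,"z": 0,"turn": 0}
    - {"x": -3,"y": 0,"z": 0,"turn": 0}
    - {"x": -3,"y": 0,"z": 0,"turn": 0}
    - {"x": -3,"y": 0,"z": 0,"turn": 0}
    - {"x": -2,"y": 0,"z": 0,"turn": 0}
    - {"x": -1.5,"y": 0,"z": 0,"turn": 0}
    - {"x": 0,"y": 0,"z": -2,"turn": 0}
    - {"x": 0,"y": 0,"z": -2,"turn": 0}
    - {"x": -1,"y": 0,"z": -2,"turn": 0}
    - {"x": -1,"y": 0,"z": -2,"turn": 0}
    - {"x": -2,"y": 0,"z": -3,"turn": 0}
    - {"x": 0,"y": 0,"z": 0,"turn": 0}

```text
time_s: 17.85
tcp_pos: [369.5, 68.0, 33.6]
orientation: [0.001, 0.04, 0.999, -0.0]
ft_force: [0.2, 0.9, -0.1]
finger_gap: 11.6
gripper_force: 109.6
```

Emit:
servo_tool:
  motion:
    - {"x": -2,"y": 0,"z": -2,"turn": 0}
    - {"x": -2,"y": 0,"z": -2,"turn": 0}
    - {"x": -2.5,"y": 0,"z": -3,"turn": 0}
    - {"x": -2.5,"y": 0,"z": -3,"turn": 0}
    - {"x": -3,"y": 0,"z": -2.5,"turn": 0}
    - {"x": -3.5,"y": 0,"z": -2.3,"turn": 0}
    - {"x": -3.5,"y": 0,"z": -2,"turn": 0}
    - {"x": -3.5,"y": 0,"z": -1.5,"turn": 0}
    - {"x": -4,"y": 0,"z": -1,"turn": 0}
    - {"x": -4,"y": 0,"z": -0.5,"turn": 0}
    - {"x": -4,"y": 0,"z": 0,"turn": 0}
    - {"x": -4,"y": 0,"z": 0,"turn": 0}
    - {"x": -4,"y": 0,"z": 0,"turn": 0}
    - {"x": -4,"y": 0,"z": 0,"turn": 0}
    - {"x": -4,"y": 0,"z": 0,"turn": 0}
    - {"x": -4,"y": 0,"z": 0,"turn": 0}
    - {"x": -4,"y": 0,"z": 0,"turn": 0}
    - {"x": 0,"y": 0,"z": 0,"turn": 0}
    - {"x": 0,"y": 0,"z": 0,"turn": 0}

```text
time_s: 19.43
tcp_pos: [426.2, 63.5, 52.2]
orientation: [-0.001, 0.04, 0.999, 0.0]
ft_force: [1.1, 0.1, -0.4]
finger_gap: 12.0
gripper_force: 109.7
```

Emit:
servo_tool:
  motion:
    - {"x": 5,"y": 0,"z": -5,"turn": 0}
    - {"x": 20,"y": 0,"z": -20,"turn": 0}
    - {"x": 25,"y": 0,"z": -30,"turn": 0}
    - {"x": 20,"y": 0,"z": -30,"turn": 0}
    - {"x": 0,"y": 0,"z": 0,"turn": 0}
    - {"x": 0,"y": 0,"z": 0,"turn": 0}

```text
time_s: 19.93
tcp_pos: [357.6, 69.1, 139.7]
orientation: [0.003, 0.04, 0.999, -0.0]
ft_force: [1.0, 0.1, -0.3]
finger_gap: 12.0
gripper_force: 109.6
```

Run:
```python
from h import *
to([472.2,-372,134],-9.3)
a=save('top','t8');print(rects('top',a,'gold',13,(235,220,420,320),40),rects('top',a,'green',13,(235,190,420,320),40))
b=save('scene','s8'); cv2.imwrite('pics/c8.png',cv2.resize(b[100:340,180:460],None,fx=2.5,fy=2.5,interpolation=cv2.INTER_CUBIC)[:,:,::-1])
```

```text
t=19.9 tcp [357.6  69.1 139.7] xyaw 175.4 shift [-149.6 -430.5    6.7] turn 4.7 f [ 1.   0.1 -0.3] gap 12.0 q6 -1.63
[] [([346.0, 262.0], 511.3, -76.3, 22.1, 19.6, -89.0), ([384.0, 258.0], 525.1, -170.6, 24.6, 17.4, -89.5), ([292.0, 249.0], 538.3, 55.7, 24.6, 17.3, -88.3)]
```

View pics/c8.png

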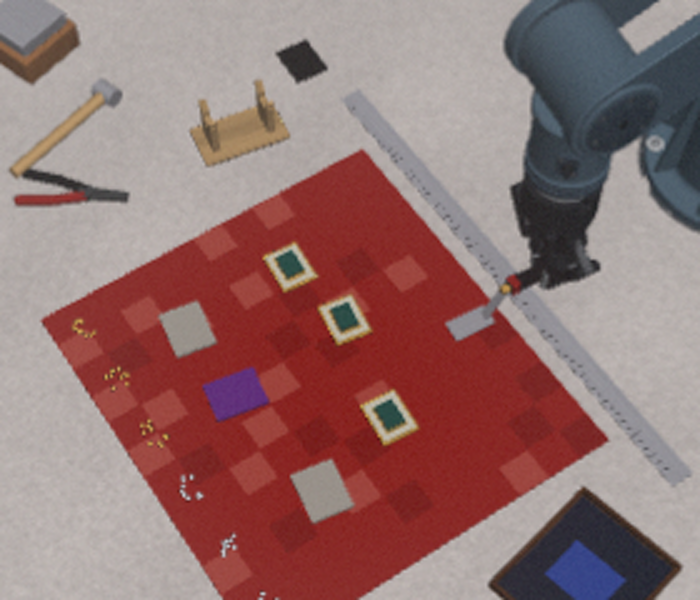

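All three brooches (crop (290,264), (344,317), (390,414)) are stone up, so I take the lifter back to its rest.

Emit:
servo_tool:
  motion:
    - {"x": -6,"y": -17,"z": 0,"turn": 0}
    - {"x": -12,"y": -35,"z": 0,"turn": 0}
    - {"x": -12,"y": -35,"z": 0,"turn": 0}
    - {"x": -12,"y": -35,"z": 0,"turn": 0}
    - {"x": -12,"y": -35,"z": 0,"turn": 0}
    - {"x": -12,"y": -35,"z": 0,"turn": 0}
    - {"x": -12,"y": -35,"z": 0,"turn": 0}
    - {"x": -12,"y": -35,"z": 0,"turn": 0}
    - {"x": -12,"y": -35,"z": 0,"turn": 0}
    - {"x": -12,"y": -35,"z": 0,"turn": 0}
    - {"x": -12,"y": -35,"z": 0,"turn": 0}
    - {"x": -12,"y": -35,"z": 0,"turn": 0}
    - {"x": -10,"y": -28,"z": 0,"turn": 0}
    - {"x": -1,"y": 0,"z": 0,"turn": 4.7}
    - {"x": 0,"y": 0,"z": 0,"turn": 0}
    - {"x": 0,"y": 0,"z": 0,"turn": 0}
    - {"x": 0,"y": 0,"z": 0,"turn": 0}

```text
time_s: 21.45
tcp_pos: [470.3, -370.1, 135.7]
orientation: [-0.001, 0.08, 0.997, 0.001]
ft_force: [-0.8, -0.2, -0.8]
finger_gap: 11.9
gripper_force: 109.7
```

Run:
```python
from h import *
to([472.2,-372,34.5],-9.3)
r.read_camera('top')
for n,z in [('lifter_tip',118),('rest_seat',53)]:
  for d in r.place_of('top',n)[:2]: print(n,d, at_z('top',[d['point']],z).round(1))
r.read_camera('wrist')
for n in ['rest_seat']:
  for d in r.place_of('wrist',n)[:2]: print(n,d, at_z('wrist',[d['point']],53).round(1))
```

```text
t=21.4 tcp [ 470.3 -370.1  135.7] xyaw 170.8 shift [ -2.5  -1.8 101.2] turn 0.1 f [-0.8 -0.2 -0.8] gap 11.9 q6 -2.28
lifter_tip {'point': [486.5, 232.2], 'p': 0.61} [[ 577.4 -385.9  118. ]]
```

Run:
```python
from h import *
P=[]
for i in range(8):
    r.read_camera('scene'); P.append(r.get_obs()['tcp_pos'])
print(np.mean(P,0),np.std(P,0))
```

```text
[ 471.07226912 -371.36906608  137.93078323] [0.04498802 0.15892206 0.07475508]
```

Emit:
servo_tool:
  motion:
    - {"x": -1,"y": -1,"z": 25,"turn": 0}
    - {"x": 0,"y": 0,"z": 25,"turn": 0}
    - {"x": 0,"y": 0,"z": 20,"turn": 0}
    - {"x": 0,"y": 0,"z": 10,"turn": 0}
    - {"x": 0,"y": 0,"z": 8,"turn": 0}
    - {"x": 0,"y": 0,"z": 6,"turn": 0}
    - {"x": 0,"y": 0,"z": 0,"turn": 0}
    - {"x": 0,"y": 0,"z": 0,"turn": 0}
    - {"x": 0,"y": 0,"z": 0,"turn": 0}

```text
time_s: 22.85
tcp_pos: [472.4, -373.4, 44.9]
orientation: [0.001, 0.081, 0.997, -0.001]
ft_force: [0.8, 0.9, -1.1]
finger_gap: 12.0
gripper_force: 109.6
```

Emit:
servo_tool:
  motion:
    - {"x": 0,"y": 0,"z": 2,"turn": 0}
    - {"x": 0,"y": 0,"z": 2,"turn": 0}
    - {"x": 0,"y": 0,"z": 1,"turn": 0}
    - {"x": 0,"y": 0,"z": 0,"turn": 0}
    - {"x": 0,"y": 0,"z": 0,"turn": 0}

```text
time_s: 23.27
tcp_pos: [471.8, -372.6, 38.7]
orientation: [-0.0, 0.081, 0.997, 0.0]
ft_force: [0.1, -0.1, -0.6]
finger_gap: 12.0
gripper_force: 109.6
```

Emit:
servo_tool:
  motion:
    - {"x": 0,"y": 0,"z": 1,"turn": 0}
    - {"x": 0,"y": 0,"z": 1,"turn": 0}
    - {"x": 0,"y": 0,"z": 1,"turn": 0}
    - {"x": 0,"y": 0,"z": 0,"turn": 0}
    - {"x": 0,"y": 0,"z": 0,"turn": 0}

```text
time_s: 23.68
tcp_pos: [471.8, -372.6, 35.6]
orientation: [-0.0, 0.081, 0.997, 0.0]
ft_force: [-0.3, -0.0, -1.4]
finger_gap: 11.7
gripper_force: 109.6
```

Emit:
servo_tool:
  motion:
    - {"x": 0,"y": 0,"z": 1,"turn": 0}
    - {"x": 0,"y": 0,"z": 0,"turn": 0}
    - {"x": 0,"y": 0,"z": 0,"turn": 0}

```text
time_s: 23.93
tcp_pos: [471.9, -372.8, 35.3]
orientation: [0.0, 0.081, 0.997, -0.0]
ft_force: [-2.4, 2.0, 5.8]
finger_gap: 12.0
gripper_force: 110.4
```

Emit:
servo_tool:
  motion:
    - {"x": 0,"y": 0,"z": 0,"turn": 0}
    - {"x": 0,"y": 0,"z": 0,"turn": 0}
    - {"x": 0,"y": 0,"z": 0,"turn": 0}
    - {"x": 0,"y": 0,"z": 0,"turn": 0}
    - {"x": 0,"y": 0,"z": 0,"turn": 0}
    - {"x": 0,"y": 0,"z": 0,"turn": 0}
    - {"x": 0,"y": 0,"z": -10,"turn": 0}
    - {"x": 0,"y": 0,"z": -25,"turn": 0}
    - {"x": 0,"y": 0,"z": -40,"turn": 0}
    - {"x": 0,"y": 0,"z": -40,"turn": 0}
    - {"x": 0,"y": 0,"z": -40,"turn": 0}
    - {"x": 0,"y": 0,"z": -40,"turn": 0}
    - {"x": 0,"y": 0,"z": 0,"turn": 0}
    - {"x": 0,"y": 0,"z": 0,"turn": 0}
  gripper: 1

```text
time_s: 25.1
tcp_pos: [473.2, -374.2, 234.3]
orientation: [0.003, 0.081, 0.997, -0.003]
ft_force: [0.1, -0.3, 0.3]
finger_gap: 85.3
gripper_force: 0.0
```

Run:
```python
from h import *
to([472.2,-372,34.5],-9.3)
w=save('wrist','w9')
for n,z in [('lifter_tip',17),('lifter',53),('rest_seat',53)]:
  for d in r.place_of('wrist',n)[:2]: print(n,d, at_z('wrist',[d['point']],z).round(1))
```

```text
t=25.1 tcp [ 473.2 -374.2  234.3] xyaw 170.7 shift [  2.5   3.  199.8] turn -0.0 f [ 0.1 -0.3  0.3] gap 85.3 q6 -2.27
lifter_tip {'point': [319.7, 301.9], 'p': 0.88} [[ 579.4 -386.1   17. ]]
rest_seat {'point': [317.1, 196.4], 'p': 0.85} [[ 466.  -369.6   53. ]]
```

The lifter was seated with a 6 N touch and released. Next is the stacking, starting with the brooch at (538,56).

Run:
```python
from h import *
to([538,56,200],-5)
```

```text
t=25.3 tcp [ 471.  -371.8  227.9] xyaw 170.7 shift [  3.1 432.9  28.8] turn -4.3 f [-0.1  0.5 -1.1] gap 85.3 q6 -2.27
```

Emit:
servo_tool:
  motion:
    - {"x": 0,"y": 20,"z": 0,"turn": 0}
    - {"x": 0,"y": 38,"z": 0,"turn": 0}
    - {"x": 0,"y": 38,"z": 0,"turn": 0}
    - {"x": 0,"y": 38,"z": 0,"turn": 0}
    - {"x": 0,"y": 38,"z": 0,"turn": 0}
    - {"x": 1,"y": 38,"z": 0,"turn": 0}
    - {"x": 0,"y": 38,"z": 0,"turn": 0}
    - {"x": 1,"y": 38,"z": 0,"turn": 0}
    - {"x": 0,"y": 38,"z": 0,"turn": 0}
    - {"x": 1,"y": 38,"z": 0,"turn": 0}
    - {"x": 0,"y": 38,"z": 0,"turn": 0}
    - {"x": 0,"y": 33,"z": 28,"turn": 0}
    - {"x": 0,"y": 0,"z": 0,"turn": -4.3}
    - {"x": 0,"y": 0,"z": 0,"turn": 0}
    - {"x": 0,"y": 0,"z": 0,"turn": 0}
    - {"x": 0,"y": 0,"z": 0,"turn": 0}
  gripper: 0.5
  grip_force: 40

```text
time_s: 26.63
tcp_pos: [538.8, 53.1, 202.5]
orientation: [-0.0, 0.045, 0.999, -0.0]
ft_force: [0.7, -0.4, 0.0]
finger_gap: 43.1
gripper_force: 0.0
```

```bash
cat >> h.py <<'E'
def look(kind,z,box=None,amin=300):
    im=r.read_camera('wrist'); q=rects('wrist',im,kind,z,box,amin); [print('  W',kind,a) for a in q]; return im,q
E
python3 - <<'E'
from h import *
to([538,56,200],-5)
im,q=look('green',13); cv2.imwrite('pics/w10.png',im[:,:,::-1])
t=save('top','t10'); print(rects('top',t,'green',13,(235,190,420,320),40),rects('top',t,'blue',5,(140,230,230,310)))
# hsv samples around
hsv=cv2.cvtColor(t,cv2.COLOR_RGB2HSV); 
for p in [(281,206),(382,202),(186,271),(170,271),(200,250),(345,262)]: print(p,hsv[p[1],p[0]])
E
```

```text
t=26.6 tcp [538.8  53.1 202.5] xyaw 174.8 shift [1.  2.8 2.5] turn -0.2 f [ 0.7 -0.4  0. ] gap 43.1 q6 -1.6
  W green ([58.0, 206.0], 525.7, -169.9, 31.4, 20.5, 84.5)
  W green ([319.0, 200.0], 540.9, 55.5, 28.9, 20.8, 84.8)
  W green ([160.0, 181.0], 512.7, -76.0, 30.2, 21.1, 82.0)
[([345.0, 262.0], 511.4, -76.3, 22.1, 19.6, -89.0), ([384.0, 258.0], 525.1, -170.6, 24.6, 17.4, -89.5), ([292.0, 250.0], 538.2, 55.7, 24.6, 17.4, -88.0)] [([186.0, 271.0], 477.7, 317.1, 58.0, 50.7, -76.9)]
(281, 206) [106  73  91]
(382, 202) [ 21  16 114]
(186, 271) [114 140 126]
(170, 271) [115  56  77]
(200, 250) [115  54  61]
(345, 262) [ 88 177  69]
```

View pics/w10.png

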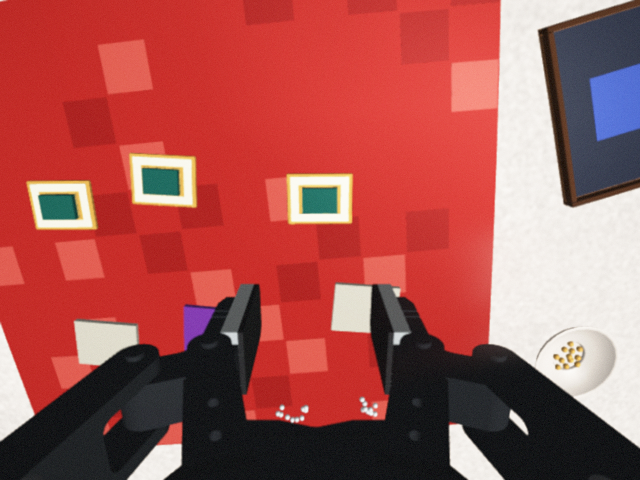

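The wrist picture shows the target stone at (319,200) with the tool square to it. The tray edge runs along (545,30)-(570,205), and the cards are partly behind the fingers. I descend on the stone.

Emit:
servo_tool:
  motion:
    - {"x": -1,"y": 2.5,"z": 30,"turn": 0}
    - {"x": 0,"y": 0,"z": 40,"turn": 0}
    - {"x": 0,"y": 0,"z": 40,"turn": 0}
    - {"x": 0,"y": 0,"z": 40,"turn": 0}
    - {"x": 0,"y": 0,"z": 25,"turn": 0}
    - {"x": 0,"y": 0,"z": 10,"turn": 0}
    - {"x": 0,"y": 0,"z": 5,"turn": 0}
    - {"x": 0,"y": 0,"z": 3,"turn": 0}
    - {"x": 0,"y": 0,"z": 0,"turn": 0}
    - {"x": 0,"y": 0,"z": 0,"turn": 0}
    - {"x": 0,"y": 0,"z": 0,"turn": 0}

```text
time_s: 27.65
tcp_pos: [541.5, 56.1, 11.5]
orientation: [0.002, 0.044, 0.999, -0.0]
ft_force: [-0.8, 0.6, -0.7]
finger_gap: 43.0
gripper_force: 0.0
```

Run:
```python
from h import *
for i in range(3): r.read_camera('scene')
to([539.5,55.6,6],-5)
```

```text
t=27.8 tcp [540.7  56.3  10.8] xyaw 175.0 shift [ 1.2 -0.8  4.8] turn -0.0 f [-0.8 -0.2 -0.1] gap 42.7 q6 -1.6
```

Emit:
servo_tool:
  motion:
    - {"x": 0,"y": 0,"z": 2,"turn": 0}
    - {"x": 0,"y": 0,"z": 2,"turn": 0}
    - {"x": 0,"y": 0,"z": 0,"turn": 0}
    - {"x": 0,"y": 0,"z": 0,"turn": 0}
    - {"x": 0,"y": 0,"z": 0,"turn": 0}

```text
time_s: 28.22
tcp_pos: [539.8, 56.3, 5.6]
orientation: [-0.0, 0.044, 0.999, 0.0]
ft_force: [-0.5, 0.6, -0.1]
finger_gap: 42.7
gripper_force: 0.0
```

Emit:
servo_tool:
  motion:
    - {"x": 0,"y": 0,"z": 0,"turn": 0}
    - {"x": 0,"y": 0,"z": 0,"turn": 0}
    - {"x": 0,"y": 0,"z": 0,"turn": 0}
    - {"x": 0,"y": 0,"z": 0,"turn": 0}
    - {"x": 0,"y": 0,"z": 0,"turn": 0}
    - {"x": 0,"y": 0,"z": 0,"turn": 0}
  gripper: 0
  grip_force: 60

```text
time_s: 28.72
tcp_pos: [540.3, 56.3, 6.1]
orientation: [0.0, 0.044, 0.999, 0.0]
ft_force: [-0.5, 0.2, 4.5]
finger_gap: 27.9
gripper_force: 59.7
```

Gripped at a 28 mm gap on the stone. I lift it and go over the tray.

Emit:
servo_tool:
  motion:
    - {"x": 0,"y": 0,"z": -5,"turn": 0}
    - {"x": 0,"y": 0,"z": -15,"turn": 0}
    - {"x": 0,"y": 0,"z": -30,"turn": 0}
    - {"x": 0,"y": 0,"z": -40,"turn": 0}
    - {"x": 0,"y": 0,"z": -40,"turn": 0}
    - {"x": 5,"y": 24,"z": -15,"turn": 0}
    - {"x": 5,"y": 24,"z": 0,"turn": 0}
    - {"x": 10,"y": 34,"z": 0,"turn": 0}
    - {"x": 10,"y": 34,"z": 0,"turn": 0}
    - {"x": 10,"y": 34,"z": 0,"turn": 0}
    - {"x": 10,"y": 34,"z": 0,"turn": 0}
    - {"x": 10,"y": 34,"z": 0,"turn": 0}
    - {"x": 10,"y": 34,"z": 0,"turn": 0}
    - {"x": 0,"y": 0,"z": 0,"turn": 0}
    - {"x": 0,"y": 0,"z": 0,"turn": 0}
    - {"x": 0,"y": 0,"z": 0,"turn": 0}

```text
time_s: 30.05
tcp_pos: [491.9, 313.1, 150.3]
orientation: [-0.0, 0.043, 0.999, -0.0]
ft_force: [-0.2, -0.5, -0.5]
finger_gap: 28.1
gripper_force: 59.4
```

Run:
```python
from h import *
to([478,317,60],7)
im,q=look('blue',5); cv2.imwrite('pics/w11.png',im[:,:,::-1])
im=r.read_camera('top'); print(rects('top',im,'green',5,(140,230,230,310),20),rects('top',im,'blue',5,(140,230,230,310),20))
for c in ['wrist']:
  for n,z in [('tray_pad',5),('tray',0)]:
    for d in r.place_of(c,n)[:1]: print(n,d['p'],d['point'],at_z(c,[d['point']],z))
```

```text
t=30.1 tcp [491.9 313.1 150.3] xyaw 175.0 shift [14.1  2.8 90.3] turn -12.0 f [-0.2 -0.5 -0.5] gap 28.1 q6 -1.12
  W blue ([324.0, 193.0], 479.9, 319.1, 65.6, 53.7, -77.8)
[] [([186.0, 273.0], 477.7, 318.4, 60.6, 50.6, -77.9)]
tray_pad 0.95 [323.9, 193.7] [[479.77045221 319.10579941   5.        ]]
tray 0.82 [325.5, 195.5] [[482.44007361 320.23913845   0.        ]]
```

Emit:
servo_tool:
  motion:
    - {"x": 12.5,"y": 5,"z": 0,"turn": 0}
    - {"x": 0,"y": 0,"z": 0,"turn": -5.8}
    - {"x": 0,"y": 0,"z": 0,"turn": -5.7}
    - {"x": 0,"y": 0,"z": 0,"turn": -5.7}
    - {"x": 0,"y": 0,"z": 30,"turn": 0}
    - {"x": 0,"y": 0,"z": 30,"turn": 0}
    - {"x": 0,"y": 0,"z": 30,"turn": 0}
    - {"x": 0,"y": 0,"z": 0,"turn": 0}
    - {"x": 0,"y": 0,"z": 0,"turn": 0}
    - {"x": 0,"y": 0,"z": 0,"turn": 0}

```text
time_s: 31.08
tcp_pos: [481.0, 319.8, 62.3]
orientation: [0.001, -0.106, 0.994, 0.0]
ft_force: [-0.0, 0.1, -0.1]
finger_gap: 27.7
gripper_force: 59.5
```

Run:
```python
from h import *
to([479.8,319.1,9],12.2)
look('blue',5)
```

```text
t=31.1 tcp [481.  319.8  62.3] xyaw -167.8 shift [ 1.4 -0.4 53.3] turn -0.0 f [-0.   0.1 -0.1] gap 27.7 q6 -1.4
  W blue ([316.0, 227.0], 468.1, 317.3, 65.3, 26.7, -77.9)
```

Emit:
servo_tool:
  motion:
    - {"x": 1,"y": 0,"z": 20,"turn": 0}
    - {"x": 0,"y": 0,"z": 18,"turn": 0}
    - {"x": 0,"y": 0,"z": 8,"turn": 0}
    - {"x": 0,"y": 0,"z": 3,"turn": 0}
    - {"x": 0,"y": 0,"z": 0,"turn": 0}
    - {"x": 0,"y": 0,"z": 0,"turn": 0}
    - {"x": 0,"y": 0,"z": 0,"turn": 0}

```text
time_s: 31.72
tcp_pos: [480.3, 319.8, 13.2]
orientation: [0.001, -0.106, 0.994, 0.0]
ft_force: [0.1, 0.1, -0.2]
finger_gap: 28.1
gripper_force: 59.5
```

Emit:
servo_tool:
  motion:
    - {"x": 0,"y": 0,"z": 1,"turn": 0}
    - {"x": 0,"y": 0,"z": 1,"turn": 0}
    - {"x": 0,"y": 0,"z": 0,"turn": 0}
    - {"x": 0,"y": 0,"z": 0,"turn": 0}

```text
time_s: 32.05
tcp_pos: [479.3, 319.3, 9.8]
orientation: [0.0, -0.106, 0.994, -0.0]
ft_force: [-0.3, -0.9, 0.2]
finger_gap: 27.7
gripper_force: 59.5
```

Emit:
servo_tool:
  motion:
    - {"x": 0,"y": 0,"z": 0.7,"turn": 0}
    - {"x": 0,"y": 0,"z": 0,"turn": 0}
    - {"x": 0,"y": 0,"z": 0,"turn": 0}

```text
time_s: 32.3
tcp_pos: [479.4, 319.3, 9.1]
orientation: [0.0, -0.106, 0.994, 0.0]
ft_force: [0.5, 0.7, 0.5]
finger_gap: 27.6
gripper_force: 59.5
```

Emit:
servo_tool:
  motion:
    - {"x": 0,"y": 0,"z": 0,"turn": 0}
    - {"x": 0,"y": 0,"z": 0,"turn": 0}
    - {"x": 0,"y": 0,"z": 0,"turn": 0}
    - {"x": 0,"y": 0,"z": 0,"turn": 0}
    - {"x": 0,"y": 0,"z": -8,"turn": 0}
    - {"x": 0,"y": 0,"z": -20,"turn": 0}
    - {"x": 0,"y": 0,"z": -40,"turn": 0}
    - {"x": 0,"y": 0,"z": -40,"turn": 0}
    - {"x": 0,"y": 0,"z": -40,"turn": 0}
    - {"x": 0,"y": 0,"z": -40,"turn": 0}
    - {"x": 0,"y": 0,"z": 0,"turn": 0}
    - {"x": 0,"y": 0,"z": 0,"turn": 0}
    - {"x": 0,"y": 0,"z": 0,"turn": 0}
  gripper: 0.5

```text
time_s: 33.38
tcp_pos: [479.0, 319.2, 197.3]
orientation: [0.0, -0.106, 0.994, 0.0]
ft_force: [0.3, 0.4, -1.4]
finger_gap: 42.7
gripper_force: 0.0
```

Run:
```python
from h import *
to([479.8,319.1,200],12.2)
im,q=look('green',16); rects('wrist',im,'blue',5); cv2.imwrite('pics/w12.png',im[:,:,::-1])
t=r.read_camera('top')
print(rects('top',t,'green',16,(140,180,420,320),20))
hsv=cv2.cvtColor(t,cv2.COLOR_RGB2HSV)
from collections import Counter
# non-red in mat interior top rows
m=((hsv[...,1]<110)&(hsv[...,2]>60)).astype(np.uint8); k=np.zeros_like(m);k[172:232,242:418]=1;m*=k
m=cv2.morphologyEx(m,cv2.MORPH_OPEN,np.ones((5,5)))
for c in cv2.findContours(m,cv2.RETR_EXTERNAL,cv2.CHAIN_APPROX_NONE)[0]:
    w=at_z('top',c.reshape(-1,2),7)[:,:2].astype(np.float32); p=c.reshape(-1,2).mean(0).astype(int)
    print(p,hsv[p[1],p[0]],cv2.minAreaRect(w))
```

```text
t=33.4 tcp [479.  319.2 197.3] xyaw -167.8 shift [-0.7 -0.3 -2.7] turn -0.0 f [ 0.3  0.4 -1.4] gap 42.7 q6 -1.4
  W green ([315.0, 201.0], 478.6, 318.5, 28.0, 21.1, -77.2)
[([183.0, 270.0], 478.4, 318.4, 27.0, 17.3, -86.0), ([345.0, 262.0], 511.1, -76.1, 22.0, 19.5, -89.0), ([384.0, 258.0], 524.8, -170.1, 24.5, 17.3, -89.5)]
[279 205] [ 18  21 121] ((648.3213500976562, 89.58828735351562), (62.15987777709961, 49.84884262084961), 81.1397933959961)
[381 202] [ 21  22 117] ((665.4202880859375, -163.96400451660156), (62.11795425415039, 50.14045715332031), 80.17841339111328)
```

Run:
```python
from h import *
to([648,89.5,200],-9)
```

```text
t=33.5 tcp [478.2 318.8 195.4] xyaw -167.8 shift [-117.6 -260.    -4.9] turn 21.2 f [-0.3  0.4 -0.4] gap 42.5 q6 -1.4
```

Emit:
servo_tool:
  motion:
    - {"x": -7,"y": -15,"z": -5,"turn": 0}
    - {"x": -15,"y": -33,"z": 0,"turn": 0}
    - {"x": -15,"y": -33,"z": 0,"turn": 0}
    - {"x": -16,"y": -35,"z": 0,"turn": 0}
    - {"x": -16,"y": -36,"z": 0,"turn": 0}
    - {"x": -16,"y": -36,"z": 0,"turn": 0}
    - {"x": -16,"y": -36,"z": 0,"turn": 0}
    - {"x": -16,"y": -36,"z": 0,"turn": 0}
    - {"x": 0,"y": 0,"z": 0,"turn": 7}
    - {"x": 0,"y": 0,"z": 0,"turn": 7}
    - {"x": 0,"y": 0,"z": 0,"turn": 7}
    - {"x": 0,"y": 0,"z": 0,"turn": 0}
    - {"x": 0,"y": 0,"z": 0,"turn": 0}
    - {"x": 0,"y": 0,"z": 0,"turn": 0}
  gripper: 0.95

```text
time_s: 34.65
tcp_pos: [647.9, 90.0, 200.9]
orientation: [-0.001, 0.075, 0.997, -0.0]
ft_force: [-0.4, 0.2, 0.2]
finger_gap: 81.0
gripper_force: 0.0
```

Run:
```python
from h import *
im,q=look('grey',7,(200,120,440,290)); cv2.imwrite('pics/w13.png',im[:,:,::-1])
if q: to([q[0][1],q[0][2],5],q[0][5]-90)
print(proj('wrist',[[648,90,7]]), cv2.cvtColor(im,cv2.COLOR_RGB2HSV)[200,320])
```

```text
W grey ([315.0, 199.0], 649.9, 89.4, 59.0, 47.3, 81.3)
t=34.7 tcp [648.1  90.1 201.2] xyaw 171.4 shift [ -2.2  -0.4 196.2] turn 0.1 f [ 0.3  0.4 -0.8] gap 81.3 q6 -1.46
[[315.7310227 197.2800174]] [ 24  23 223]
```

Emit:
servo_tool:
  motion:
    - {"x": -1.5,"y": -0.5,"z": 30,"turn": 0}
    - {"x": 0,"y": 0,"z": 40,"turn": 0}
    - {"x": 0,"y": 0,"z": 40,"turn": 0}
    - {"x": 0,"y": 0,"z": 40,"turn": 0}
    - {"x": 0,"y": 0,"z": 25,"turn": 0}
    - {"x": 0,"y": 0,"z": 12,"turn": 0}
    - {"x": 0,"y": 0,"z": 6,"turn": 0}
    - {"x": 0,"y": 0,"z": 0,"turn": 0}
    - {"x": 0,"y": 0,"z": 0,"turn": 0}
    - {"x": 0,"y": 0,"z": 0,"turn": 0}
  gripper: 0.82

```text
time_s: 35.53
tcp_pos: [652.0, 89.1, 11.7]
orientation: [0.002, 0.077, 0.997, 0.0]
ft_force: [0.5, -0.3, 0.1]
finger_gap: 69.7
gripper_force: 0.0
```

Emit:
servo_tool:
  motion:
    - {"x": 0,"y": 0,"z": 2,"turn": 0}
    - {"x": 0,"y": 0,"z": 2,"turn": 0}
    - {"x": 0,"y": 0,"z": 1,"turn": 0}
    - {"x": 0,"y": 0,"z": 0,"turn": 0}
    - {"x": 0,"y": 0,"z": 0,"turn": 0}

```text
time_s: 35.95
tcp_pos: [649.9, 89.1, 4.1]
orientation: [-0.0, 0.077, 0.997, 0.0]
ft_force: [-0.2, -0.1, 0.2]
finger_gap: 69.5
gripper_force: 0.0
```

Emit:
servo_tool:
  motion:
    - {"x": 0,"y": 0,"z": 1,"turn": 0}
    - {"x": 0,"y": 0,"z": 1,"turn": 0}
    - {"x": 0,"y": 0,"z": 1,"turn": 0}
    - {"x": 0,"y": 0,"z": 0,"turn": 0}
    - {"x": 0,"y": 0,"z": 0,"turn": 0}

```text
time_s: 36.37
tcp_pos: [649.8, 89.1, 0.8]
orientation: [-0.0, 0.077, 0.997, -0.0]
ft_force: [-0.0, 0.1, -0.0]
finger_gap: 70.0
gripper_force: 0.0
```

Emit:
servo_tool:
  motion:
    - {"x": 0,"y": 0,"z": 1,"turn": 0}
    - {"x": 0,"y": 0,"z": 1,"turn": 0}
    - {"x": 0,"y": 0,"z": 0,"turn": 0}
    - {"x": 0,"y": 0,"z": 0,"turn": 0}

```text
time_s: 36.7
tcp_pos: [649.8, 89.1, -1.1]
orientation: [-0.0, 0.077, 0.997, -0.0]
ft_force: [-0.1, -0.4, -0.4]
finger_gap: 70.2
gripper_force: 0.0
```

Emit:
servo_tool:
  motion:
    - {"x": 0,"y": 0,"z": 0.7,"turn": 0}
    - {"x": 0,"y": 0,"z": 0,"turn": 0}
    - {"x": 0,"y": 0,"z": 0,"turn": 0}

```text
time_s: 36.95
tcp_pos: [649.9, 89.1, -1.7]
orientation: [-0.0, 0.077, 0.997, -0.0]
ft_force: [0.3, 0.7, -0.2]
finger_gap: 70.1
gripper_force: 0.0
```

Emit:
servo_tool:
  motion:
    - {"x": 0,"y": 0,"z": 0,"turn": 0}
    - {"x": 0,"y": 0,"z": 0,"turn": 0}
    - {"x": 0,"y": 0,"z": 0,"turn": 0}
    - {"x": 0,"y": 0,"z": 0,"turn": 0}
    - {"x": 0,"y": 0,"z": 0,"turn": 0}
  gripper: 0
  grip_force: 40

```text
time_s: 37.37
tcp_pos: [650.4, 89.1, -1.1]
orientation: [0.001, 0.077, 0.997, 0.0]
ft_force: [-0.8, 0.3, 4.6]
finger_gap: 58.0
gripper_force: 43.2
```

Emit:
servo_tool:
  motion:
    - {"x": 0,"y": 0,"z": -3,"turn": 0}
    - {"x": 0,"y": 0,"z": -10,"turn": 0}
    - {"x": 0,"y": 0,"z": -25,"turn": 0}
    - {"x": 0,"y": 0,"z": -40,"turn": 0}
    - {"x": 0,"y": 0,"z": -40,"turn": 0}
    - {"x": 0,"y": 0,"z": -35,"turn": 0}
    - {"x": 0,"y": 0,"z": 0,"turn": 0}
    - {"x": 0,"y": 0,"z": 0,"turn": 0}
    - {"x": 0,"y": 0,"z": 0,"turn": 0}

```text
time_s: 38.12
tcp_pos: [649.4, 89.2, 151.1]
orientation: [-0.0, 0.077, 0.997, -0.0]
ft_force: [-0.2, -0.0, -0.4]
finger_gap: 58.0
gripper_force: 42.9
```

Run:
```python
from h import *
to([479.2,318.8,150],12.2)
```

```text
t=38.1 tcp [649.4  89.2 151.1] xyaw 171.2 shift [203.3 200.8   1.3] turn -21.0 f [-0.2 -0.  -0.4] gap 58.0 q6 -1.46
```

Emit:
servo_tool:
  motion:
    - {"x": 14,"y": 14,"z": 0,"turn": 0}
    - {"x": 27,"y": 27,"z": 0,"turn": 0}
    - {"x": 27,"y": 27,"z": 0,"turn": 0}
    - {"x": 27,"y": 27,"z": 0,"turn": 0}
    - {"x": 27,"y": 27,"z": 0,"turn": 0}
    - {"x": 27,"y": 27,"z": 0,"turn": 0}
    - {"x": 27,"y": 26,"z": 0,"turn": 0}
    - {"x": 27,"y": 26,"z": 0,"turn": 0}
    - {"x": 0,"y": 0,"z": 0,"turn": -7}
    - {"x": 0,"y": 0,"z": 0,"turn": -7}
    - {"x": 0,"y": 0,"z": 0,"turn": -7}
    - {"x": 0,"y": 0,"z": 0,"turn": 0}
    - {"x": 0,"y": 0,"z": 0,"turn": 0}
    - {"x": 0,"y": 0,"z": 0,"turn": 0}

```text
time_s: 39.28
tcp_pos: [479.4, 318.4, 150.0]
orientation: [-0.001, -0.104, 0.995, -0.0]
ft_force: [0.6, 0.7, -0.3]
finger_gap: 58.3
gripper_force: 42.9
```

Run:
```python
from h import *
to([479.2,318.8,13],12.2)
look('green',16);
```

```text
t=39.3 tcp [479.4 318.4 150. ] xyaw -168.0 shift [ -0.2   0.5 137. ] turn -0.2 f [ 0.6  0.7 -0.3] gap 58.3 q6 -1.4
  W green ([317.0, 217.0], 480.2, 318.9, 28.7, 21.4, -78.0)
```

Emit:
servo_tool:
  motion:
    - {"x": 0,"y": 0.5,"z": 30,"turn": 0}
    - {"x": 0,"y": 0,"z": 40,"turn": 0}
    - {"x": 0,"y": 0,"z": 35,"turn": 0}
    - {"x": 0,"y": 0,"z": 20,"turn": 0}
    - {"x": 0,"y": 0,"z": 8,"turn": 0}
    - {"x": 0,"y": 0,"z": 0,"turn": 0}
    - {"x": 0,"y": 0,"z": 0,"turn": 0}
    - {"x": 0,"y": 0,"z": 0,"turn": 0}
    - {"x": 0,"y": 0,"z": 0,"turn": 0}

```text
time_s: 40.08
tcp_pos: [481.7, 320.0, 20.5]
orientation: [0.002, -0.106, 0.994, 0.001]
ft_force: [-0.0, -0.0, 0.4]
finger_gap: 58.0
gripper_force: 42.9
```

Emit:
servo_tool:
  motion:
    - {"x": 0,"y": 0,"z": 1,"turn": 0}
    - {"x": 0,"y": 0,"z": 1,"turn": 0}
    - {"x": 0,"y": 0,"z": 0,"turn": 0}
    - {"x": 0,"y": 0,"z": 0,"turn": 0}

```text
time_s: 40.42
tcp_pos: [480.1, 319.4, 16.6]
orientation: [0.0, -0.106, 0.994, 0.0]
ft_force: [0.0, 1.0, -0.6]
finger_gap: 58.1
gripper_force: 42.9
```

Emit:
servo_tool:
  motion:
    - {"x": 0,"y": 0,"z": 1,"turn": 0}
    - {"x": 0,"y": 0,"z": 1,"turn": 0}
    - {"x": 0,"y": 0,"z": 0,"turn": 0}
    - {"x": 0,"y": 0,"z": 0,"turn": 0}

```text
time_s: 40.75
tcp_pos: [479.9, 319.3, 14.2]
orientation: [-0.0, -0.106, 0.994, -0.0]
ft_force: [0.3, -0.3, 0.0]
finger_gap: 58.3
gripper_force: 42.9
```

Emit:
servo_tool:
  motion:
    - {"x": 0,"y": 0,"z": 0.6,"turn": 0}
    - {"x": 0,"y": 0,"z": 0,"turn": 0}
    - {"x": 0,"y": 0,"z": 0,"turn": 0}

```text
time_s: 41.0
tcp_pos: [480.0, 319.3, 13.7]
orientation: [-0.0, -0.106, 0.994, -0.0]
ft_force: [-0.0, -0.4, -0.1]
finger_gap: 58.2
gripper_force: 42.9
```

Emit:
servo_tool:
  motion:
    - {"x": 0,"y": 0,"z": 0.6,"turn": 0}
    - {"x": 0,"y": 0,"z": 0,"turn": 0}
    - {"x": 0,"y": 0,"z": 0,"turn": 0}

```text
time_s: 41.25
tcp_pos: [480.0, 319.3, 13.1]
orientation: [-0.0, -0.106, 0.994, -0.0]
ft_force: [0.5, 0.5, -0.2]
finger_gap: 58.1
gripper_force: 42.9
```

Emit:
servo_tool:
  motion:
    - {"x": 0,"y": 0,"z": 0,"turn": 0}
    - {"x": 0,"y": 0,"z": 0,"turn": 0}
    - {"x": 0,"y": 0,"z": 0,"turn": 0}
    - {"x": 0,"y": 0,"z": 0,"turn": 0}
    - {"x": 0,"y": 0,"z": -8,"turn": 0}
    - {"x": 0,"y": 0,"z": -20,"turn": 0}
    - {"x": 0,"y": 0,"z": -40,"turn": 0}
    - {"x": 0,"y": 0,"z": -40,"turn": 0}
    - {"x": 0,"y": 0,"z": -40,"turn": 0}
    - {"x": 0,"y": 0,"z": -40,"turn": 0}
    - {"x": 0,"y": 0,"z": 0,"turn": 0}
    - {"x": 0,"y": 0,"z": 0,"turn": 0}
    - {"x": 0,"y": 0,"z": 0,"turn": 0}
  gripper: 0.85

```text
time_s: 42.33
tcp_pos: [479.8, 319.3, 201.4]
orientation: [0.0, -0.106, 0.994, 0.0]
ft_force: [-0.2, -0.8, 0.2]
finger_gap: 72.9
gripper_force: 0.0
```

Run:
```python
from h import *
im,q=look('grey',21,(200,100,440,280)); t=r.read_camera('top')
print(rects('top',t,'green',13,(140,180,420,320),20))
to([511.5,-76,205],-8)
```

```text
W grey ([315.0, 200.0], 478.8, 318.6, 59.9, 47.8, -77.9)
  W grey ([318.0, 168.0], 473.0, 321.3, 208.5, 149.2, -77.9)
[([345.0, 262.0], 511.3, -76.3, 22.1, 19.6, -89.0), ([384.0, 258.0], 525.1, -170.6, 24.6, 17.4, -89.5)]
t=42.4 tcp [478.9 318.9 199.5] xyaw -167.8 shift [  51.5 -392.9   -5.1] turn 20.2 f [ 0.1 -0.2 -0.5] gap 72.8 q6 -1.4
```

Emit:
servo_tool:
  motion:
    - {"x": 2,"y": -18,"z": -5,"turn": 0}
    - {"x": 5,"y": -37,"z": 0,"turn": 0}
    - {"x": 5,"y": -37,"z": 0,"turn": 0}
    - {"x": 5,"y": -37,"z": 0,"turn": 0}
    - {"x": 5,"y": -37,"z": 0,"turn": 0}
    - {"x": 5,"y": -37,"z": 0,"turn": 0}
    - {"x": 5,"y": -38,"z": 0,"turn": 0}
    - {"x": 5,"y": -38,"z": 0,"turn": 0}
    - {"x": 5,"y": -38,"z": 0,"turn": 0}
    - {"x": 5,"y": -38,"z": 0,"turn": 0}
    - {"x": 5,"y": -38,"z": 0,"turn": 0}
    - {"x": 0,"y": 0,"z": 0,"turn": 6.8}
    - {"x": 0,"y": 0,"z": 0,"turn": 6.8}
    - {"x": 0,"y": 0,"z": 0,"turn": 6.6}
    - {"x": 0,"y": 0,"z": 0,"turn": 0}
    - {"x": 0,"y": 0,"z": 0,"turn": 0}
    - {"x": 0,"y": 0,"z": 0,"turn": 0}
  gripper: 0.5

```text
time_s: 43.85
tcp_pos: [511.6, -75.4, 205.2]
orientation: [-0.001, 0.068, 0.998, 0.0]
ft_force: [0.2, -0.5, -0.8]
finger_gap: 42.5
gripper_force: 0.0
```

Run:
```python
from h import *
im,q=look('green',13)
q=min(q,key=lambda a:abs(a[0][0]-318)); to([q[1],q[2],5.8],q[5]-90)
```

```text
W green ([210.0, 228.0], 525.6, -170.5, 29.8, 21.6, 85.1)
  W green ([315.0, 199.0], 512.5, -76.0, 28.0, 21.2, 80.1)
t=43.9 tcp [511.8 -75.4 205.5] xyaw 172.2 shift [ -1.   -0.5 199.7] turn 2.1 f [ 0.8  0.2 -0.4] gap 42.6 q6 -1.81
```

Emit:
servo_tool:
  motion:
    - {"x": -0.7,"y": -0.5,"z": 30,"turn": 1}
    - {"x": 0,"y": 0,"z": 40,"turn": 0}
    - {"x": 0,"y": 0,"z": 40,"turn": 0}
    - {"x": 0,"y": 0,"z": 40,"turn": 0}
    - {"x": 0,"y": 0,"z": 25,"turn": 0}
    - {"x": 0,"y": 0,"z": 12,"turn": 0}
    - {"x": 0,"y": 0,"z": 6,"turn": 0}
    - {"x": 0,"y": 0,"z": 2,"turn": 0}
    - {"x": 0,"y": 0,"z": 1,"turn": 0}
    - {"x": 0,"y": 0,"z": 0,"turn": 0}
    - {"x": 0,"y": 0,"z": 0,"turn": 0}
    - {"x": 0,"y": 0,"z": 0,"turn": 0}

```text
time_s: 44.9
tcp_pos: [513.8, -76.8, 11.5]
orientation: [0.001, 0.079, 0.997, -0.0]
ft_force: [-0.3, -0.8, 0.5]
finger_gap: 43.0
gripper_force: 0.0
```

Emit:
servo_tool:
  motion:
    - {"x": 0,"y": 0,"z": 1,"turn": 0}
    - {"x": 0,"y": 0,"z": 0,"turn": 0}
    - {"x": 0,"y": 0,"z": 0,"turn": 0}
    - {"x": 0,"y": 0,"z": 0,"turn": 0}

```text
time_s: 45.23
tcp_pos: [512.7, -76.4, 9.2]
orientation: [0.0, 0.079, 0.997, -0.0]
ft_force: [-0.3, 0.1, -0.1]
finger_gap: 42.7
gripper_force: 0.0
```

Emit:
servo_tool:
  motion:
    - {"x": 0,"y": 0,"z": 1.5,"turn": 0}
    - {"x": 0,"y": 0,"z": 1.5,"turn": 0}
    - {"x": 0,"y": 0,"z": 0,"turn": 0}
    - {"x": 0,"y": 0,"z": 0,"turn": 0}
    - {"x": 0,"y": 0,"z": 0,"turn": 0}

```text
time_s: 45.65
tcp_pos: [512.7, -76.3, 6.0]
orientation: [-0.0, 0.079, 0.997, 0.0]
ft_force: [-0.0, 0.6, -1.0]
finger_gap: 42.7
gripper_force: 0.0
```

Emit:
servo_tool:
  motion:
    - {"x": 0,"y": 0,"z": 0,"turn": 0}
    - {"x": 0,"y": 0,"z": 0,"turn": 0}
    - {"x": 0,"y": 0,"z": 0,"turn": 0}
    - {"x": 0,"y": 0,"z": 0,"turn": 0}
    - {"x": 0,"y": 0,"z": 0,"turn": 0}
    - {"x": 0,"y": 0,"z": 0,"turn": 0}
  gripper: 0
  grip_force: 60

```text
time_s: 46.15
tcp_pos: [513.0, -76.5, 6.5]
orientation: [0.0, 0.079, 0.997, -0.0]
ft_force: [-0.8, -0.0, 5.4]
finger_gap: 27.9
gripper_force: 59.7
```

Emit:
servo_tool:
  motion:
    - {"x": 0,"y": 0,"z": -5,"turn": 0}
    - {"x": 0,"y": 0,"z": -15,"turn": 0}
    - {"x": 0,"y": 0,"z": -30,"turn": 0}
    - {"x": 0,"y": 0,"z": -40,"turn": 0}
    - {"x": 0,"y": 0,"z": -40,"turn": 0}
    - {"x": 0,"y": 0,"z": -20,"turn": 0}
    - {"x": 0,"y": 0,"z": 0,"turn": 0}
    - {"x": 0,"y": 0,"z": 0,"turn": 0}
    - {"x": 0,"y": 0,"z": 0,"turn": 0}

```text
time_s: 46.9
tcp_pos: [511.7, -75.9, 154.8]
orientation: [-0.001, 0.079, 0.997, 0.0]
ft_force: [-1.0, -0.2, -1.6]
finger_gap: 27.8
gripper_force: 59.3
```

Run:
```python
from h import *
to([479.2,318.9,155],12.2)
```

```text
t=46.9 tcp [511.7 -75.9 154.8] xyaw 171.0 shift [9.400e+01 3.849e+02 2.000e-01] turn -21.2 f [-1.  -0.2 -1.6] gap 27.8 q6 -1.79
```

Emit:
servo_tool:
  motion:
    - {"x": 4,"y": 17,"z": 0,"turn": 0}
    - {"x": 9,"y": 36,"z": 0,"turn": 0}
    - {"x": 9,"y": 36,"z": 0,"turn": 0}
    - {"x": 9,"y": 37,"z": 0,"turn": 0}
    - {"x": 9,"y": 37,"z": 0,"turn": 0}
    - {"x": 9,"y": 37,"z": 0,"turn": 0}
    - {"x": 9,"y": 37,"z": 0,"turn": 0}
    - {"x": 9,"y": 37,"z": 0,"turn": 0}
    - {"x": 9,"y": 37,"z": 0,"turn": 0}
    - {"x": 9,"y": 37,"z": 0,"turn": 0}
    - {"x": 9,"y": 37,"z": 0,"turn": 0}
    - {"x": 0,"y": 0,"z": 0,"turn": -7.1}
    - {"x": 0,"y": 0,"z": 0,"turn": -7.1}
    - {"x": 0,"y": 0,"z": 0,"turn": -7}
    - {"x": 0,"y": 0,"z": 0,"turn": 0}
    - {"x": 0,"y": 0,"z": 0,"turn": 0}
    - {"x": 0,"y": 0,"z": 0,"turn": 0}

```text
time_s: 48.32
tcp_pos: [479.5, 318.1, 154.7]
orientation: [-0.001, -0.104, 0.995, -0.0]
ft_force: [-0.5, 1.2, -1.6]
finger_gap: 28.0
gripper_force: 59.5
```

Run:
```python
from h import *
im,q=look('grey',21,(220,130,420,290),1000); q=[a for a in q if a[3]<75]
to([479,318.8,25.3],12.2)
```

```text
W grey ([316.0, 269.0], 523.8, 327.3, 95.9, 24.3, -78.1)
  W grey ([291.0, 228.0], 492.9, 302.5, 60.1, 29.3, -78.0)
  W grey ([413.0, 212.0], 464.7, 384.3, 117.7, 12.1, 16.2)
  W grey ([224.0, 212.0], 491.8, 256.4, 117.4, 10.6, 8.1)
t=48.4 tcp [479.8 318.2 155.1] xyaw -168.0 shift [  0.5   0.8 129.8] turn -0.2 f [-0.5 -0.1 -0.3] gap 27.9 q6 -1.4
```

Run:
```python
from h import *
im=r.read_camera('wrist'); hsv=cv2.cvtColor(im,cv2.COLOR_RGB2HSV)
c=np.cos(np.radians(12.2));s=np.sin(np.radians(12.2))
for a in range(-40,45,8):
    row=[]
    for b in range(-48,49,8):
        P=[479+c*a-s*b,318.8+s*a+c*b,21]; u,v=proj('wrist',P)[0].round().astype(int)
        row.append('%3d/%3d'%tuple(hsv[v,u,1:]) if 0<=v<480 and 0<=u<640 else '---')
    print(a,' '.join(row))
for d in r.boxes_of('wrist','card_1')[:3]: print(d)
t=r.read_camera('top')
for d in r.place_of('top','card_1')[:4]: print(d['p'],at_z('top',[d['point']],16).round(0))
```

```text
-40  94/ 57  69/ 59  94/ 60  94/ 60  80/ 64  76/ 64  77/ 63  75/ 68  84/ 67  68/ 71  80/ 73  74/ 76  75/ 78
-32  99/ 54  99/ 54  87/ 56  94/ 57  90/ 62  84/ 61  89/ 63  69/ 67  76/ 67  73/ 70  73/ 73  81/ 76  65/ 78
-24  94/ 54  82/ 56  85/ 60 174/180 166/183 168/181 161/188 164/184 161/190 161/192  86/ 68  75/ 71  72/ 78
-16  90/ 54  88/ 55 103/ 52 170/179 167/180 165/182 172/182 163/186 163/188 164/188 106/ 89  66/ 73  66/ 73
-8 107/ 55 117/ 50  78/ 52 173/180 169/184 164/188 173/183 167/186 166/183 158/191  89/ 83  72/ 71  69/ 78
0  20/193  23/207  20/205  25/207  21/205  22/210  22/210  23/208 160/187 167/186  84/ 70  79/ 71  77/ 73
8  25/197  24/205  19/206  22/208  26/207  24/210  23/210  23/210 166/183 160/191 115/ 95  72/ 74  67/ 72
16  24/194  24/202  22/205  26/207  20/203  24/203  21/210  26/210 162/187 157/187 104/ 86  60/ 72  72/ 71
24  22/196  26/204  24/202  23/204  21/206  21/204  25/207  22/210  71/ 68  68/ 64  71/ 72  68/ 71  66/ 70
32 153/213 144/219 143/220 143/219 141/222 142/225 140/226 142/223 153/226 149/229 152/227 149/229 145/230
40  17/238  16/239  16/239  15/237  16/239  17/239  16/241  15/241  15/241  14/240  14/241  15/242  89/234
{'point': [292.0, 227.2], 'p': 0.88}
0.97 [[501. 304.  16.]]
0.65 [[670. -64.  16.]]
0.55 [[ 670. -163.   16.]]
```

The wrist samples show the pad half bare: the card, with the first brooch under it, has been knocked about 25 mm towards (503,305). I park the held brooch on the mat and rebuild.

Emit:
servo_tool:
  motion:
    - {"x": -1,"y": -19,"z": 0,"turn": 0}
    - {"x": -2,"y": -35,"z": 0,"turn": 0}
    - {"x": -2,"y": -35,"z": 0,"turn": 0}
    - {"x": -2,"y": -35,"z": 0,"turn": 0}
    - {"x": -2,"y": -35,"z": 0,"turn": 0}
    - {"x": -1,"y": -35,"z": 0,"turn": 0}
    - {"x": 0,"y": 0,"z": 35,"turn": 0}
    - {"x": 0,"y": 0,"z": 40,"turn": 0}
    - {"x": 0,"y": 0,"z": 40,"turn": 0}
    - {"x": 0,"y": 0,"z": 20,"turn": 0}
    - {"x": 0,"y": 0,"z": 8,"turn": 0}
    - {"x": 0,"y": 0,"z": 3,"turn": 0}
    - {"x": 0,"y": 0,"z": 1,"turn": 0}
    - {"x": 0,"y": 0,"z": 0,"turn": 0}
    - {"x": 0,"y": 0,"z": 0,"turn": 0}
    - {"x": 0,"y": 0,"z": 0,"turn": 0}

```text
time_s: 49.9
tcp_pos: [532.4, 131.3, 10.9]
orientation: [0.002, -0.106, 0.994, -0.0]
ft_force: [1.2, -0.2, -0.7]
finger_gap: 27.6
gripper_force: 59.5
```

Emit:
servo_tool:
  motion:
    - {"x": 0,"y": 0,"z": 0.8,"turn": 0}
    - {"x": 0,"y": 0,"z": 0,"turn": 0}
    - {"x": 0,"y": 0,"z": 0,"turn": 0}

```text
time_s: 50.15
tcp_pos: [531.2, 131.1, 8.7]
orientation: [0.0, -0.106, 0.994, -0.0]
ft_force: [-1.0, -0.7, -0.1]
finger_gap: 28.0
gripper_force: 59.5
```

Emit:
servo_tool:
  motion:
    - {"x": 0,"y": 0,"z": 1,"turn": 0}
    - {"x": 0,"y": 0,"z": 0.8,"turn": 0}
    - {"x": 0,"y": 0,"z": 0,"turn": 0}
    - {"x": 0,"y": 0,"z": 0,"turn": 0}

```text
time_s: 50.48
tcp_pos: [531.0, 131.1, 6.5]
orientation: [-0.0, -0.106, 0.994, -0.0]
ft_force: [-0.4, -0.0, -0.1]
finger_gap: 28.1
gripper_force: 59.6
```

Emit:
servo_tool:
  motion:
    - {"x": 0,"y": 0,"z": 0,"turn": 0}
    - {"x": 0,"y": 0,"z": 0,"turn": 0}
    - {"x": 0,"y": 0,"z": 0,"turn": 0}
    - {"x": 0,"y": 0,"z": 0,"turn": 0}
    - {"x": 0,"y": 0,"z": -8,"turn": 0}
    - {"x": 0,"y": 0,"z": -25,"turn": 0}
    - {"x": 0,"y": 0,"z": -40,"turn": 0}
    - {"x": 0,"y": 0,"z": -40,"turn": 0}
    - {"x": 0,"y": 0,"z": -40,"turn": 0}
    - {"x": -1,"y": 20,"z": -40,"turn": 0}
    - {"x": -2,"y": 36,"z": 0,"turn": 0}
    - {"x": -2,"y": 36,"z": 0,"turn": 0}
    - {"x": -2,"y": 36,"z": 0,"turn": 0}
    - {"x": -2,"y": 36,"z": 0,"turn": 0}
    - {"x": 0,"y": 12,"z": 0,"turn": 0}
    - {"x": 0,"y": 0,"z": 0,"turn": 0}
    - {"x": 0,"y": 0,"z": 0,"turn": 0}
    - {"x": 0,"y": 0,"z": 0,"turn": 0}
  gripper: 0.95

```text
time_s: 51.98
tcp_pos: [503.0, 302.7, 196.8]
orientation: [-0.0, -0.106, 0.994, -0.0]
ft_force: [-0.6, 0.2, -0.5]
finger_gap: 81.2
gripper_force: 0.0
```

Run:
```python
from h import *
im,q=look('grey',21,(220,110,420,285),2000); print(rects('wrist',im,'blue',5),rects('wrist',im,'gold',9,None,60)); cv2.imwrite('pics/w20.png',im[:,:,::-1])
q=[a for a in q if a[3]<75]
if q: to([q[0][1],q[0][2],13],q[0][5]-90)
else: to([503,305,13],12)
hsv=cv2.cvtColor(im,cv2.COLOR_RGB2HSV)
for a in range(-40,41,8):
    row=[]
    for b in range(-48,49,8):
        P=[503+.977*a-.211*b,305+.211*a+.977*b,21]; u,v=proj('wrist',P)[0].round().astype(int)
        row.append('%3d/%3d/%3d'%tuple(hsv[v,u]) if 0<=v<480 and 0<=u<640 else '---')
    print(a,' '.join(row))
t=r.read_camera('top'); print(rects('top',t,'green',13,(140,180,420,320),20))
```

```text
W grey ([318.0, 200.0], 501.5, 304.2, 60.3, 48.2, -77.9)
  W grey ([296.0, 230.0], 502.7, 305.8, 172.5, 144.9, -77.9)
[([348.0, 167.0], 479.3, 319.6, 64.6, 52.2, -77.9)] [([129.0, 188.0], 526.7, 147.3, 23.9, 3.6, 11.9), ([133.0, 178.0], 526.7, 144.0, 42.7, 32.6, 12.0)]
t=52.0 tcp [503.2 302.4 196.8] xyaw -167.9 shift [  1.3   2.2 183.8] turn 0.0 f [ 0.7 -0.3 -0.4] gap 81.5 q6 -1.44
-40  16/ 18/217  12/167/ 58 112/ 90/ 51 115/ 73/ 59 114/ 88/ 58 113/169/167 114/167/168 114/163/175 114/160/177 113/161/174 113/164/174 113/156/183 114/149/169
-32  17/ 19/212  10/166/ 66 113/ 88/ 52 115/ 88/ 55 113/ 83/ 55 114/167/171 114/164/169 114/163/174 114/164/176 113/166/174 113/160/179 114/158/182 115/149/152
-24  16/ 16/208  12/160/ 75 120/ 57/ 54  24/ 25/192  23/ 21/194  26/ 21/195  27/ 25/197  22/ 24/195  23/ 23/199  23/ 23/198 113/158/178 113/160/182 114/154/171
-16  15/ 14/214   7/147/ 66 114/ 72/ 53  20/ 20/194  22/ 24/193  27/ 24/194  25/ 23/197  23/ 23/203  23/ 21/202  27/ 23/203 113/160/178 114/154/179 114/149/161
-8  16/ 16/207  12/166/ 69 109/ 93/ 52  24/ 22/189  21/ 23/190  23/ 22/194 
[... 439 characters left out ...]
 19/ 23/191  24/ 26/194  23/ 26/195  23/ 24/191  23/ 26/196  22/ 23/197  24/ 25/197 114/ 84/ 58 114/ 84/ 61 116/ 58/ 62
24  18/ 16/212  13/169/ 68 122/ 95/ 51 112/ 77/ 50 112/ 77/ 50 109/ 93/ 52 112/ 81/ 57 120/ 62/ 62 113/ 73/ 59 116/ 57/ 63 114/ 66/ 54 112/ 79/ 61 114/ 72/ 67
32  18/ 16/213   9/138/ 70 110/114/ 49 111/ 92/ 47 113/ 99/ 54 109/ 74/ 48 114/ 75/ 51 113/ 76/ 54 114/ 89/ 57 118/ 62/ 62 116/ 69/ 63 115/ 55/ 60 114/ 62/ 62
40  13/ 14/221  11/158/ 76 116/ 90/ 48 118/ 70/ 51 113/ 88/ 49 109/ 76/ 54 113/ 85/ 54 112/ 67/ 57 114/ 66/ 58 122/ 74/ 55 115/ 69/ 63 115/ 75/ 61 118/ 56/ 64
[([384.0, 258.0], 525.1, -170.6, 24.6, 17.4, -89.5), ([262.0, 252.0], 528.7, 130.2, 22.1, 17.4, -87.4)]
```

The card is at (501.5,304.2), still square and at z=21, so it is riding on the brooch and the whole stack has shifted. I take the card off first.

Emit:
servo_tool:
  motion:
    - {"x": 1,"y": 2,"z": 30,"turn": 0}
    - {"x": 0,"y": 0,"z": 40,"turn": 0}
    - {"x": 0,"y": 0,"z": 40,"turn": 0}
    - {"x": 0,"y": 0,"z": 40,"turn": 0}
    - {"x": 0,"y": 0,"z": 20,"turn": 0}
    - {"x": 0,"y": 0,"z": 8,"turn": 0}
    - {"x": 0,"y": 0,"z": 4,"turn": 0}
    - {"x": 0,"y": 0,"z": 0,"turn": 0}
    - {"x": 0,"y": 0,"z": 0,"turn": 0}
    - {"x": 0,"y": 0,"z": 0,"turn": 0}
    - {"x": 0,"y": 0,"z": 0,"turn": 0}
  gripper: 0.82

```text
time_s: 53.0
tcp_pos: [502.9, 305.9, 16.7]
orientation: [0.002, -0.106, 0.994, 0.0]
ft_force: [0.5, -0.4, -0.3]
finger_gap: 69.8
gripper_force: 0.0
```

Emit:
servo_tool:
  motion:
    - {"x": 0,"y": 0,"z": 0.5,"turn": 0}
    - {"x": 0,"y": 0,"z": 0,"turn": 0}
    - {"x": 0,"y": 0,"z": 0,"turn": 0}
    - {"x": 0,"y": 0,"z": 0,"turn": 0}

```text
time_s: 53.33
tcp_pos: [501.5, 305.5, 14.5]
orientation: [0.0, -0.106, 0.994, 0.0]
ft_force: [-0.5, 0.5, -1.0]
finger_gap: 69.7
gripper_force: 0.0
```

Emit:
servo_tool:
  motion:
    - {"x": 0,"y": 0,"z": 1.2,"turn": 0}
    - {"x": 0,"y": 0,"z": 0,"turn": 0}
    - {"x": 0,"y": 0,"z": 0,"turn": 0}

```text
time_s: 53.58
tcp_pos: [501.3, 305.4, 12.9]
orientation: [-0.0, -0.106, 0.994, -0.0]
ft_force: [1.2, -0.5, -0.6]
finger_gap: 70.4
gripper_force: 0.0
```

Emit:
servo_tool:
  motion:
    - {"x": 0,"y": 0,"z": 0,"turn": 0}
    - {"x": 0,"y": 0,"z": 0,"turn": 0}
    - {"x": 0,"y": 0,"z": 0,"turn": 0}
    - {"x": 0,"y": 0,"z": 0,"turn": 0}
    - {"x": 0,"y": 0,"z": 0,"turn": 0}
    - {"x": 0,"y": 0,"z": -3,"turn": 0}
    - {"x": 0,"y": 0,"z": -15,"turn": 0}
    - {"x": 0,"y": 0,"z": -35,"turn": 0}
    - {"x": 0,"y": 0,"z": -27,"turn": 0}
    - {"x": 0,"y": 0,"z": 0,"turn": 0}
  gripper: 0
  grip_force: 40

```text
time_s: 54.42
tcp_pos: [505.0, 306.8, 98.9]
orientation: [0.005, -0.106, 0.994, 0.001]
ft_force: [1.5, -0.2, 0.9]
finger_gap: 58.0
gripper_force: 42.9
```

Emit:
servo_tool:
  motion:
    - {"x": -7,"y": -19,"z": 0,"turn": 0}
    - {"x": -13,"y": -35,"z": 0,"turn": 0}
    - {"x": -13,"y": -35,"z": 0,"turn": 0}
    - {"x": -13,"y": -35,"z": 0,"turn": 0}
    - {"x": -13,"y": -35,"z": 0,"turn": 0}
    - {"x": -12,"y": -35,"z": 0,"turn": 0}
    - {"x": 0,"y": 0,"z": 30,"turn": 0}
    - {"x": 0,"y": 0,"z": 35,"turn": 0}
    - {"x": 0,"y": 0,"z": 20,"turn": 0}
    - {"x": 0,"y": 0,"z": 5,"turn": 0}
    - {"x": 0,"y": 0,"z": 0,"turn": 0}
    - {"x": 0,"y": 0,"z": 0,"turn": 0}
    - {"x": 0,"y": 0,"z": 0,"turn": 0}

```text
time_s: 55.5
tcp_pos: [612.6, 131.0, 4.2]
orientation: [0.001, -0.106, 0.994, -0.0]
ft_force: [0.0, 0.2, -0.3]
finger_gap: 58.3
gripper_force: 50.2
```

Emit:
servo_tool:
  motion:
    - {"x": 0,"y": 0,"z": 1.5,"turn": 0}
    - {"x": 0,"y": 0,"z": 1,"turn": 0}
    - {"x": 0,"y": 0,"z": 0.5,"turn": 0}
    - {"x": 0,"y": 0,"z": 0,"turn": 0}
    - {"x": 0,"y": 0,"z": 0,"turn": 0}

```text
time_s: 55.92
tcp_pos: [611.8, 130.8, 0.2]
orientation: [0.0, -0.106, 0.994, -0.0]
ft_force: [-0.3, 0.5, -0.5]
finger_gap: 57.5
gripper_force: 50.2
```

Emit:
servo_tool:
  motion:
    - {"x": 0,"y": 0,"z": 0,"turn": 0}
    - {"x": 0,"y": 0,"z": 0,"turn": 0}
    - {"x": 0,"y": 0,"z": 0,"turn": 0}
    - {"x": 0,"y": 0,"z": 0,"turn": 0}
    - {"x": 0,"y": 0,"z": -8,"turn": 0}
    - {"x": 0,"y": 0,"z": -25,"turn": 0}
    - {"x": 0,"y": 0,"z": -40,"turn": 0}
    - {"x": 0,"y": 0,"z": -40,"turn": 0}
    - {"x": 0,"y": 0,"z": -40,"turn": 0}
    - {"x": 6,"y": 18,"z": -40,"turn": 0}
    - {"x": 13,"y": 35,"z": 0,"turn": 0}
    - {"x": 13,"y": 35,"z": 0,"turn": 0}
    - {"x": 13,"y": 35,"z": 0,"turn": 0}
    - {"x": 13,"y": 35,"z": 0,"turn": 0}
    - {"x": 13,"y": 35,"z": 0,"turn": 0}
    - {"x": 0,"y": 0,"z": 0,"turn": 0}
    - {"x": 0,"y": 0,"z": 0,"turn": 0}
    - {"x": 0,"y": 0,"z": 0,"turn": 0}
  gripper: 0.82

```text
time_s: 57.42
tcp_pos: [502.4, 303.4, 191.2]
orientation: [0.0, -0.107, 0.994, -0.0]
ft_force: [0.5, 0.2, -0.2]
finger_gap: 70.1
gripper_force: 0.0
```

Run:
```python
from h import *
im,q=look('green',16); print(rects('wrist',im,'blue',5)); cv2.imwrite('pics/w21.png',im[:,:,::-1])
q=min(q,key=lambda a:abs(a[0][0]-318)); to([q[1],q[2],9],q[5]-90)
```

```text
W green ([317.0, 201.0], 501.8, 303.5, 28.4, 21.6, -77.9)
  W green ([104.0, 190.0], 529.3, 132.7, 30.6, 20.7, -78.2)
[([347.0, 169.0], 479.6, 319.1, 65.2, 52.2, -77.8)]
t=57.5 tcp [502.9 302.8 191.1] xyaw -167.8 shift [  1.    1.  182.1] turn 0.1 f [0.1 0.  0.6] gap 70.5 q6 -1.44
```

Emit:
servo_tool:
  motion:
    - {"x": 1,"y": 1,"z": 30,"turn": 0}
    - {"x": 0,"y": 0,"z": 40,"turn": 0}
    - {"x": 0,"y": 0,"z": 40,"turn": 0}
    - {"x": 0,"y": 0,"z": 35,"turn": 0}
    - {"x": 0,"y": 0,"z": 20,"turn": 0}
    - {"x": 0,"y": 0,"z": 8,"turn": 0}
    - {"x": 0,"y": 0,"z": 5,"turn": 0}
    - {"x": 0,"y": 0,"z": 0,"turn": 0}
    - {"x": 0,"y": 0,"z": 0,"turn": 0}
    - {"x": 0,"y": 0,"z": 0,"turn": 0}
    - {"x": 0,"y": 0,"z": 0,"turn": 0}
  gripper: 0.45

```text
time_s: 58.38
tcp_pos: [502.4, 304.7, 14.5]
orientation: [0.002, -0.106, 0.994, 0.0]
ft_force: [0.1, -0.6, -0.0]
finger_gap: 38.7
gripper_force: 0.0
```

Emit:
servo_tool:
  motion:
    - {"x": 0,"y": 0,"z": 1,"turn": 0}
    - {"x": 0,"y": 0,"z": 1,"turn": 0}
    - {"x": 0,"y": 0,"z": 0,"turn": 0}
    - {"x": 0,"y": 0,"z": 0,"turn": 0}
    - {"x": 0,"y": 0,"z": 0,"turn": 0}

```text
time_s: 58.8
tcp_pos: [501.0, 304.3, 10.8]
orientation: [0.0, -0.106, 0.994, -0.0]
ft_force: [-0.3, 0.6, -0.4]
finger_gap: 38.4
gripper_force: 0.0
```

Emit:
servo_tool:
  motion:
    - {"x": 0,"y": 0,"z": 1.3,"turn": 0}
    - {"x": 0,"y": 0,"z": 0,"turn": 0}
    - {"x": 0,"y": 0,"z": 0,"turn": 0}
    - {"x": 0,"y": 0,"z": 0,"turn": 0}

```text
time_s: 59.13
tcp_pos: [501.0, 304.2, 9.3]
orientation: [-0.0, -0.106, 0.994, -0.0]
ft_force: [0.4, -0.5, -0.3]
finger_gap: 38.5
gripper_force: 0.0
```

Emit:
servo_tool:
  motion:
    - {"x": 0,"y": 0,"z": 0,"turn": 0}
    - {"x": 0,"y": 0,"z": 0,"turn": 0}
    - {"x": 0,"y": 0,"z": 0,"turn": 0}
    - {"x": 0,"y": 0,"z": 0,"turn": 0}
    - {"x": 0,"y": 0,"z": 0,"turn": 0}
    - {"x": 0,"y": 0,"z": -4,"turn": 0}
    - {"x": 0,"y": 0,"z": -8,"turn": 0}
    - {"x": 6,"y": 6,"z": 0,"turn": 0}
    - {"x": 7,"y": 8,"z": 0,"turn": 0}
    - {"x": 5.5,"y": 6,"z": 0,"turn": 0}
    - {"x": 0,"y": 0,"z": 0,"turn": 0}
    - {"x": 0,"y": 0,"z": 6,"turn": 0}
    - {"x": 0,"y": 0,"z": 3,"turn": 0}
    - {"x": 0,"y": 0,"z": 1,"turn": 0}
    - {"x": 0,"y": 0,"z": 1,"turn": 0}
    - {"x": 0,"y": 0,"z": 0,"turn": 0}
    - {"x": 0,"y": 0,"z": 0,"turn": 0}
  gripper: 0
  grip_force: 60

```text
time_s: 60.55
tcp_pos: [479.0, 319.7, 10.3]
orientation: [-0.0, -0.106, 0.994, -0.0]
ft_force: [0.5, -0.0, -0.2]
finger_gap: 27.6
gripper_force: 59.2
```

Emit:
servo_tool:
  motion:
    - {"x": 0,"y": 0,"z": 0.7,"turn": 0}
    - {"x": 0,"y": 0,"z": 0,"turn": 0}
    - {"x": 0,"y": 0,"z": 0,"turn": 0}

```text
time_s: 60.8
tcp_pos: [478.9, 319.9, 9.8]
orientation: [0.0, -0.106, 0.994, 0.0]
ft_force: [0.2, -0.1, -0.2]
finger_gap: 27.7
gripper_force: 59.2
```

Release, rise and go over the parked card at about (611.5,131).

Emit:
servo_tool:
  motion:
    - {"x": 0,"y": 0,"z": 0.4,"turn": 0}
    - {"x": 0,"y": 0,"z": 0,"turn": 0}
    - {"x": 0,"y": 0,"z": 0,"turn": 0}

```text
time_s: 61.05
tcp_pos: [478.9, 319.9, 9.8]
orientation: [0.0, -0.106, 0.994, -0.0]
ft_force: [-0.4, -1.6, 4.6]
finger_gap: 27.5
gripper_force: 59.8
```

Emit:
servo_tool:
  motion:
    - {"x": 0,"y": 0,"z": 0,"turn": 0}
    - {"x": 0,"y": 0,"z": 0,"turn": 0}
    - {"x": 0,"y": 0,"z": 0,"turn": 0}
    - {"x": 0,"y": 0,"z": 0,"turn": 0}
    - {"x": 0,"y": 0,"z": -8,"turn": 0}
    - {"x": 0,"y": 0,"z": -25,"turn": 0}
    - {"x": 0,"y": 0,"z": -40,"turn": 0}
    - {"x": 0,"y": 0,"z": -40,"turn": 0}
    - {"x": 0,"y": 0,"z": -37,"turn": 0}
    - {"x": -7,"y": -17,"z": 0,"turn": 0}
    - {"x": -14,"y": -33,"z": 0,"turn": 0}
    - {"x": -14,"y": -33,"z": 0,"turn": 0}
    - {"x": -14,"y": -33,"z": 0,"turn": 0}
    - {"x": -14,"y": -33,"z": 0,"turn": 0}
    - {"x": -14,"y": -33,"z": 0,"turn": 0}
    - {"x": -13,"y": -30,"z": 0,"turn": 0}
    - {"x": 0,"y": 0,"z": 0,"turn": 0}
    - {"x": 0,"y": 0,"z": 0,"turn": 0}
    - {"x": 0,"y": 0,"z": 0,"turn": 0}
  gripper: 0.9

```text
time_s: 62.63
tcp_pos: [611.1, 131.9, 159.4]
orientation: [-0.0, -0.106, 0.994, 0.0]
ft_force: [-0.6, 0.1, -0.5]
finger_gap: 77.0
gripper_force: 0.0
```

Run:
```python
from h import *
im,q=look('grey',7,(200,100,440,300),800)
q=[a for a in q if 55<a[3]<66]
q=q and min(q,key=lambda a:abs(a[0][0]-318)); to([q[1],q[2],-1.3],q[5]-90)
t=r.read_camera('top'); print(rects('top',t,'green',13,(140,180,420,320),20))
```

```text
W grey ([314.0, 209.0], 611.2, 131.2, 59.2, 46.8, -77.8)
  W grey ([425.0, 232.0], 608.8, 227.0, 124.0, 36.0, 0.2)
  W grey ([338.0, 118.0], 539.3, 133.7, 48.9, 19.2, -77.7)
t=62.7 tcp [610.7 132.5 159.4] xyaw -167.8 shift [ -0.3  -1.4 160.7] turn 0.0 f [ 0.   1.4 -0.6] gap 76.6 q6 -1.76
[([384.0, 258.0], 525.1, -170.6, 24.6, 17.4, -89.5)]
```

Emit:
servo_tool:
  motion:
    - {"x": 0,"y": -1,"z": 30,"turn": 0}
    - {"x": 0,"y": 0,"z": 40,"turn": 0}
    - {"x": 0,"y": 0,"z": 40,"turn": 0}
    - {"x": 0,"y": 0,"z": 25,"turn": 0}
    - {"x": 0,"y": 0,"z": 12,"turn": 0}
    - {"x": 0,"y": 0,"z": 6,"turn": 0}
    - {"x": 0,"y": 0,"z": 3,"turn": 0}
    - {"x": 0,"y": 0,"z": 0,"turn": 0}
    - {"x": 0,"y": 0,"z": 0,"turn": 0}
    - {"x": 0,"y": 0,"z": 0,"turn": 0}
    - {"x": 0,"y": 0,"z": 0,"turn": 0}
    - {"x": 0,"y": 0,"z": 0,"turn": 0}
    - {"x": 0,"y": 0,"z": 0,"turn": 0}
  gripper: 0.82

```text
time_s: 63.82
tcp_pos: [612.0, 130.6, 4.0]
orientation: [0.0, -0.106, 0.994, -0.0]
ft_force: [0.3, 0.4, -0.5]
finger_gap: 70.2
gripper_force: 0.0
```

Emit:
servo_tool:
  motion:
    - {"x": 0,"y": 0,"z": 2,"turn": 0}
    - {"x": 0,"y": 0,"z": 2,"turn": 0}
    - {"x": 0,"y": 0,"z": 1,"turn": 0}
    - {"x": 0,"y": 0,"z": 0,"turn": 0}
    - {"x": 0,"y": 0,"z": 0,"turn": 0}
    - {"x": 0,"y": 0,"z": 0,"turn": 0}

```text
time_s: 64.32
tcp_pos: [611.6, 130.7, -1.8]
orientation: [-0.0, -0.106, 0.994, 0.0]
ft_force: [0.2, -0.3, 0.2]
finger_gap: 70.1
gripper_force: 0.0
```

Emit:
servo_tool:
  motion:
    - {"x": 0,"y": 0,"z": 0,"turn": 0}
    - {"x": 0,"y": 0,"z": 0,"turn": 0}
    - {"x": 0,"y": 0,"z": 0,"turn": 0}
    - {"x": 0,"y": 0,"z": 0,"turn": 0}
    - {"x": 0,"y": 0,"z": 0,"turn": 0}
    - {"x": 0,"y": 0,"z": -3,"turn": 0}
    - {"x": 0,"y": 0,"z": -15,"turn": 0}
    - {"x": 0,"y": 0,"z": -35,"turn": 0}
    - {"x": 0,"y": 0,"z": -40,"turn": 0}
    - {"x": 0,"y": 0,"z": -27,"turn": 0}
    - {"x": 8,"y": 17,"z": 0,"turn": 0}
    - {"x": 14,"y": 33,"z": 0,"turn": 0}
    - {"x": 14,"y": 33,"z": 0,"turn": 0}
    - {"x": 14,"y": 33,"z": 0,"turn": 0}
    - {"x": 14,"y": 33,"z": 0,"turn": 0}
    - {"x": 14,"y": 33,"z": 0,"turn": 0}
    - {"x": 12,"y": 29,"z": 0,"turn": 0}
    - {"x": 0,"y": 0,"z": 0,"turn": 0}
    - {"x": 0,"y": 0,"z": 0,"turn": 0}
    - {"x": 0,"y": 0,"z": 0,"turn": 0}
  gripper: 0
  grip_force: 40

```text
time_s: 65.98
tcp_pos: [479.5, 317.8, 119.0]
orientation: [0.0, -0.106, 0.994, -0.0]
ft_force: [0.7, 0.1, -0.4]
finger_gap: 57.8
gripper_force: 42.9
```

Run:
```python
from h import *
im,q=look('green',16)
q=min(q,key=lambda a:abs(a[0][0]-318)); to([q[1],q[2],13],12.2)
```

```text
W green ([28.0, 241.0], 528.2, 134.1, 32.3, 20.9, -77.9)
  W green ([319.0, 228.0], 479.3, 319.1, 28.8, 21.3, -77.9)
t=66.0 tcp [479.9 317.3 118.8] xyaw -167.8 shift [  0.2   1.9 105.8] turn -0.0 f [-0.7 -0.9  0.4] gap 58.1 q6 -1.4
```

Emit:
servo_tool:
  motion:
    - {"x": 0,"y": 1.5,"z": 30,"turn": 0}
    - {"x": 0,"y": 0,"z": 38,"turn": 0}
    - {"x": 0,"y": 0,"z": 22,"turn": 0}
    - {"x": 0,"y": 0,"z": 8,"turn": 0}
    - {"x": 0,"y": 0,"z": 3,"turn": 0}
    - {"x": 0,"y": 0,"z": 0,"turn": 0}
    - {"x": 0,"y": 0,"z": 0,"turn": 0}
    - {"x": 0,"y": 0,"z": 0,"turn": 0}
    - {"x": 0,"y": 0,"z": 0,"turn": 0}
    - {"x": 0,"y": 0,"z": 0,"turn": 0}

```text
time_s: 66.87
tcp_pos: [479.7, 319.8, 18.6]
orientation: [0.001, -0.106, 0.994, 0.0]
ft_force: [0.1, -0.4, -0.6]
finger_gap: 58.1
gripper_force: 42.9
```

Emit:
servo_tool:
  motion:
    - {"x": 0,"y": 0,"z": 1,"turn": 0}
    - {"x": 0,"y": 0,"z": 1,"turn": 0}
    - {"x": 0,"y": 0,"z": 0,"turn": 0}
    - {"x": 0,"y": 0,"z": 0,"turn": 0}
    - {"x": 0,"y": 0,"z": 0,"turn": 0}

```text
time_s: 67.28
tcp_pos: [478.7, 319.4, 15.2]
orientation: [-0.0, -0.106, 0.994, -0.0]
ft_force: [0.7, -0.1, -0.8]
finger_gap: 58.1
gripper_force: 42.9
```

Emit:
servo_tool:
  motion:
    - {"x": 0,"y": 0,"z": 1,"turn": 0}
    - {"x": 0,"y": 0,"z": 1,"turn": 0}
    - {"x": 0,"y": 0,"z": 0.5,"turn": 0}
    - {"x": 0,"y": 0,"z": 0,"turn": 0}
    - {"x": 0,"y": 0,"z": 0,"turn": 0}
    - {"x": 0,"y": 0,"z": 0,"turn": 0}

```text
time_s: 67.78
tcp_pos: [478.8, 319.4, 12.8]
orientation: [-0.0, -0.106, 0.994, -0.0]
ft_force: [-0.1, -1.0, 0.6]
finger_gap: 58.2
gripper_force: 43.1
```

Emit:
servo_tool:
  motion:
    - {"x": 0,"y": 0,"z": 0,"turn": 0}
    - {"x": 0,"y": 0,"z": 0,"turn": 0}
    - {"x": 0,"y": 0,"z": 0,"turn": 0}
    - {"x": 0,"y": 0,"z": 0,"turn": 0}
    - {"x": 0,"y": 0,"z": -8,"turn": 0}
    - {"x": 0,"y": 0,"z": -25,"turn": 0}
    - {"x": 0,"y": 0,"z": -40,"turn": 0}
    - {"x": 0,"y": 0,"z": -40,"turn": 0}
    - {"x": 0,"y": 0,"z": -37,"turn": 0}
    - {"x": -1,"y": -18,"z": 0,"turn": 0}
    - {"x": -2,"y": -35,"z": 0,"turn": 0}
    - {"x": -2,"y": -35,"z": 0,"turn": 0}
    - {"x": -2,"y": -35,"z": 0,"turn": 0}
    - {"x": -2,"y": -35,"z": 0,"turn": 0}
    - {"x": 0,"y": -35,"z": 0,"turn": 0}
    - {"x": 0,"y": 0,"z": 0,"turn": 0}
    - {"x": 0,"y": 0,"z": 0,"turn": 0}
    - {"x": 0,"y": 0,"z": 0,"turn": 0}
  gripper: 0.82

```text
time_s: 69.28
tcp_pos: [528.3, 132.8, 163.2]
orientation: [0.0, -0.106, 0.994, 0.0]
ft_force: [-0.6, 0.0, 1.3]
finger_gap: 70.3
gripper_force: 0.0
```

Run:
```python
from h import *
im,q=look('green',13)
q=min(q,key=lambda a:abs(a[0][0]-318)); to([q[1],q[2],6],q[5]-90)
for d in r.place_of('wrist','card_1')[:4]: print(round(d['p'],2),at_z('wrist',[d['point']],16).round(0))
```

```text
W green ([312.0, 212.0], 529.9, 131.2, 28.7, 20.9, -77.8)
t=69.3 tcp [528.1 133.4 163.1] xyaw -167.8 shift [ -1.2  -2.6 157.1] turn 0.0 f [0.2 0.3 0.8] gap 69.8 q6 -1.75
0.94 [[479. 322.  16.]]
0.63 [[657. -53.  16.]]
```

Emit:
servo_tool:
  motion:
    - {"x": -1,"y": -2.3,"z": 30,"turn": 0}
    - {"x": 0,"y": 0,"z": 40,"turn": 0}
    - {"x": 0,"y": 0,"z": 40,"turn": 0}
    - {"x": 0,"y": 0,"z": 25,"turn": 0}
    - {"x": 0,"y": 0,"z": 12,"turn": 0}
    - {"x": 0,"y": 0,"z": 4,"turn": 0}
    - {"x": 0,"y": 0,"z": 2,"turn": 0}
    - {"x": 0,"y": 0,"z": 1,"turn": 0}
    - {"x": 0,"y": 0,"z": 0,"turn": 0}
    - {"x": 0,"y": 0,"z": 0,"turn": 0}
    - {"x": 0,"y": 0,"z": 0,"turn": 0}
    - {"x": 0,"y": 0,"z": 0,"turn": 0}
  gripper: 0.5

```text
time_s: 70.38
tcp_pos: [530.6, 130.6, 9.8]
orientation: [0.001, -0.106, 0.994, -0.0]
ft_force: [-0.2, 0.2, -0.4]
finger_gap: 42.9
gripper_force: 0.0
```

Emit:
servo_tool:
  motion:
    - {"x": 0,"y": 0,"z": 1.5,"turn": 0}
    - {"x": 0,"y": 0,"z": 1.5,"turn": 0}
    - {"x": 0,"y": 0,"z": 0,"turn": 0}
    - {"x": 0,"y": 0,"z": 0,"turn": 0}
    - {"x": 0,"y": 0,"z": 0,"turn": 0}

```text
time_s: 70.8
tcp_pos: [529.7, 130.6, 5.7]
orientation: [-0.0, -0.106, 0.994, 0.0]
ft_force: [0.6, 0.3, 0.5]
finger_gap: 42.4
gripper_force: 0.0
```

Emit:
servo_tool:
  motion:
    - {"x": 0,"y": 0,"z": 0,"turn": 0}
    - {"x": 0,"y": 0,"z": 0,"turn": 0}
    - {"x": 0,"y": 0,"z": 0,"turn": 0}
    - {"x": 0,"y": 0,"z": 0,"turn": 0}
    - {"x": 0,"y": 0,"z": 0,"turn": 0}
    - {"x": 0,"y": 0,"z": -3,"turn": 0}
    - {"x": 0,"y": 0,"z": -15,"turn": 0}
    - {"x": 0,"y": 0,"z": -35,"turn": 0}
    - {"x": 0,"y": 0,"z": -40,"turn": 0}
    - {"x": 0,"y": 0,"z": -27,"turn": 0}
    - {"x": 1,"y": 17,"z": 0,"turn": 0}
    - {"x": 1.5,"y": 30,"z": 0,"turn": 0}
    - {"x": 1.5,"y": 30,"z": 0,"turn": 0}
    - {"x": 1.5,"y": 30,"z": 0,"turn": 0}
    - {"x": 1.5,"y": 30,"z": 0,"turn": 0}
    - {"x": 1.5,"y": 30,"z": 0,"turn": 0}
    - {"x": 1.5,"y": 28,"z": 0,"turn": 0}
    - {"x": 0,"y": 0,"z": 0,"turn": 0}
    - {"x": 0,"y": 0,"z": 0,"turn": 0}
    - {"x": 0,"y": 0,"z": 0,"turn": 0}
  gripper: 0
  grip_force: 60

```text
time_s: 72.47
tcp_pos: [478.6, 318.7, 125.4]
orientation: [-0.0, -0.106, 0.994, -0.0]
ft_force: [0.3, -0.7, -0.4]
finger_gap: 28.0
gripper_force: 59.4
```

Run:
```python
from h import *
to([479,319,25.3],12.2)
im,q=look('grey',21,(220,130,420,290),500)
for d in r.place_of('wrist','card_1')[:2]: print(round(d['p'],2),at_z('wrist',[d['point']],16).round(0))
```

```text
t=72.5 tcp [478.6 318.7 125.4] xyaw -167.8 shift [ -0.5   0.2 100.1] turn 0.0 f [ 0.3 -0.7 -0.4] gap 28.0 q6 -1.4
  W grey ([315.0, 272.0], 511.5, 325.1, 86.0, 19.6, -77.9)
  W grey ([316.0, 221.0], 475.1, 317.7, 60.5, 39.3, -77.9)
0.98 [[480. 320.  16.]]
```

Emit:
servo_tool:
  motion:
    - {"x": -0.5,"y": 0,"z": 30,"turn": 0}
    - {"x": 0,"y": 0,"z": 35,"turn": 0}
    - {"x": 0,"y": 0,"z": 20,"turn": 0}
    - {"x": 0,"y": 0,"z": 8,"turn": 0}
    - {"x": 0,"y": 0,"z": 3,"turn": 0}
    - {"x": 0,"y": 0,"z": 0,"turn": 0}
    - {"x": 0,"y": 0,"z": 0,"turn": 0}
    - {"x": 0,"y": 0,"z": 0,"turn": 0}
    - {"x": 0,"y": 0,"z": 0,"turn": 0}
    - {"x": 0,"y": 0,"z": 0,"turn": 0}

```text
time_s: 73.4
tcp_pos: [480.1, 319.6, 31.0]
orientation: [0.001, -0.106, 0.994, 0.0]
ft_force: [0.3, 0.4, -0.3]
finger_gap: 28.0
gripper_force: 59.5
```

Emit:
servo_tool:
  motion:
    - {"x": 0,"y": 0,"z": 1,"turn": 0}
    - {"x": 0,"y": 0,"z": 1,"turn": 0}
    - {"x": 0,"y": 0,"z": 0,"turn": 0}
    - {"x": 0,"y": 0,"z": 0,"turn": 0}
    - {"x": 0,"y": 0,"z": 0,"turn": 0}

```text
time_s: 73.82
tcp_pos: [479.3, 319.2, 27.8]
orientation: [-0.0, -0.106, 0.994, -0.0]
ft_force: [-0.4, -0.6, -0.2]
finger_gap: 28.0
gripper_force: 59.4
```

Emit:
servo_tool:
  motion:
    - {"x": 0,"y": 0,"z": 1,"turn": 0}
    - {"x": 0,"y": 0,"z": 1,"turn": 0}
    - {"x": 0,"y": 0,"z": 0.6,"turn": 0}
    - {"x": 0,"y": 0,"z": 0,"turn": 0}
    - {"x": 0,"y": 0,"z": 0,"turn": 0}
    - {"x": 0,"y": 0,"z": 0,"turn": 0}

```text
time_s: 74.32
tcp_pos: [479.3, 319.2, 25.2]
orientation: [-0.0, -0.106, 0.994, -0.0]
ft_force: [-1.0, -0.3, -1.3]
finger_gap: 27.7
gripper_force: 59.5
```

Emit:
servo_tool:
  motion:
    - {"x": 0,"y": 0,"z": 0,"turn": 0}
    - {"x": 0,"y": 0,"z": 0,"turn": 0}
    - {"x": 0,"y": 0,"z": 0,"turn": 0}
    - {"x": 0,"y": 0,"z": 0,"turn": 0}
    - {"x": 0,"y": 0,"z": -8,"turn": 0}
    - {"x": 0,"y": 0,"z": -25,"turn": 0}
    - {"x": 0,"y": 0,"z": -40,"turn": 0}
    - {"x": 0,"y": 0,"z": -40,"turn": 0}
    - {"x": 0,"y": 0,"z": -40,"turn": 0}
    - {"x": -3,"y": -18,"z": -20,"turn": 0}
    - {"x": -6,"y": -37,"z": 0,"turn": 0}
    - {"x": -6,"y": -37,"z": 0,"turn": 0}
    - {"x": -6,"y": -38,"z": 0,"turn": 0}
    - {"x": -6,"y": -38,"z": 0,"turn": 0}
    - {"x": -6,"y": -38,"z": 0,"turn": 0}
    - {"x": -6,"y": -38,"z": 0,"turn": 0}
    - {"x": -6,"y": -38,"z": 0,"turn": 0}
    - {"x": -6,"y": -38,"z": 0,"turn": 0}
    - {"x": -6,"y": -38,"z": 0,"turn": 0}
    - {"x": -6,"y": -38,"z": 0,"turn": 0}
  gripper: 0.5

```text
time_s: 75.98
tcp_pos: [624.9, -56.5, 199.1]
orientation: [0.0, -0.106, 0.994, -0.0]
ft_force: [1.2, 0.3, 1.2]
finger_gap: 43.0
gripper_force: 0.0
```

Emit:
servo_tool:
  motion:
    - {"x": -6,"y": -38,"z": 0,"turn": 0}
    - {"x": -6,"y": -38,"z": 0,"turn": 0}
    - {"x": -5,"y": -39,"z": 0,"turn": 0}
    - {"x": 0,"y": 0,"z": 0,"turn": 7.1}
    - {"x": 0,"y": 0,"z": 0,"turn": 7.1}
    - {"x": 0,"y": 0,"z": 0,"turn": 7.1}
    - {"x": 0,"y": 0,"z": 0,"turn": 0}
    - {"x": 0,"y": 0,"z": 0,"turn": 0}
    - {"x": 0,"y": 0,"z": 0,"turn": 0}
  gripper: 0.9

```text
time_s: 76.73
tcp_pos: [665.4, -163.2, 198.6]
orientation: [0.0, 0.078, 0.997, -0.0]
ft_force: [-0.6, 0.6, 0.8]
finger_gap: 76.7
gripper_force: 0.0
```

Run:
```python
from h import *
im,q=look('grey',7,(180,100,460,300),800)
q=[a for a in q if 50<a[3]<66]
q=q and min(q,key=lambda a:abs(a[0][0]-318)); to([q[1],q[2],-1.5],q[5]-90)
t=r.read_camera('top'); print(rects('top',t,'green',32,(140,180,420,320),20))
```

```text
W grey ([315.0, 199.0], 666.9, -164.2, 58.9, 47.0, 81.0)
  W grey ([190.0, 240.0], 684.6, -270.6, 123.3, 32.3, -14.6)
t=76.8 tcp [ 665.4 -163.1  198.6] xyaw 171.1 shift [ -1.5  -0.8 200.1] turn 0.1 f [-0.1  0.3  0.1] gap 76.5 q6 -1.83
[([182.0, 270.0], 478.5, 317.4, 24.2, 19.0, -85.8)]
```

Emit:
servo_tool:
  motion:
    - {"x": -1,"y": -0.8,"z": 30,"turn": 0}
    - {"x": 0,"y": 0,"z": 40,"turn": 0}
    - {"x": 0,"y": 0,"z": 40,"turn": 0}
    - {"x": 0,"y": 0,"z": 40,"turn": 0}
    - {"x": 0,"y": 0,"z": 25,"turn": 0}
    - {"x": 0,"y": 0,"z": 12,"turn": 0}
    - {"x": 0,"y": 0,"z": 6,"turn": 0}
    - {"x": 0,"y": 0,"z": 3,"turn": 0}
    - {"x": 0,"y": 0,"z": 0,"turn": 0}
    - {"x": 0,"y": 0,"z": 0,"turn": 0}
    - {"x": 0,"y": 0,"z": 0,"turn": 0}
    - {"x": 0,"y": 0,"z": 0,"turn": 0}
  gripper: 0.82

```text
time_s: 77.83
tcp_pos: [667.5, -164.8, 4.2]
orientation: [0.001, 0.079, 0.997, -0.001]
ft_force: [0.1, -1.3, 0.1]
finger_gap: 69.9
gripper_force: 0.0
```

Emit:
servo_tool:
  motion:
    - {"x": 0,"y": 0,"z": 2,"turn": 0}
    - {"x": 0,"y": 0,"z": 2,"turn": 0}
    - {"x": 0,"y": 0,"z": 0.8,"turn": 0}
    - {"x": 0,"y": 0,"z": 0,"turn": 0}
    - {"x": 0,"y": 0,"z": 0,"turn": 0}
    - {"x": 0,"y": 0,"z": 0,"turn": 0}

```text
time_s: 78.33
tcp_pos: [666.3, -164.3, -2.6]
orientation: [-0.0, 0.079, 0.997, 0.0]
ft_force: [-0.2, 1.0, -0.2]
finger_gap: 70.2
gripper_force: 0.0
```

Emit:
servo_tool:
  motion:
    - {"x": 0,"y": 0,"z": 0,"turn": 0}
    - {"x": 0,"y": 0,"z": 0,"turn": 0}
    - {"x": 0,"y": 0,"z": 0,"turn": 0}
    - {"x": 0,"y": 0,"z": 0,"turn": 0}
    - {"x": 0,"y": 0,"z": 0,"turn": 0}
    - {"x": 0,"y": 0,"z": -3,"turn": 0}
    - {"x": 0,"y": 0,"z": -15,"turn": 0}
    - {"x": 0,"y": 0,"z": -35,"turn": 0}
    - {"x": 0,"y": 0,"z": -40,"turn": 0}
    - {"x": 0,"y": 0,"z": -40,"turn": 0}
    - {"x": 0,"y": 0,"z": -20,"turn": 0}
    - {"x": 0,"y": 0,"z": 0,"turn": 0}
  gripper: 0
  grip_force: 40

```text
time_s: 79.33
tcp_pos: [670.0, -165.8, 159.3]
orientation: [0.006, 0.079, 0.997, -0.002]
ft_force: [0.9, -0.2, 0.5]
finger_gap: 57.9
gripper_force: 43.0
```

Emit:
servo_tool:
  motion:
    - {"x": 10,"y": 17,"z": 0,"turn": 0}
    - {"x": 19,"y": 33,"z": 0,"turn": 0}
    - {"x": 19,"y": 33,"z": 0,"turn": 0}
    - {"x": 19,"y": 33,"z": 0,"turn": 0}
    - {"x": 19,"y": 33,"z": 0,"turn": 0}
    - {"x": 19,"y": 33,"z": 0,"turn": 0}
    - {"x": 19,"y": 33,"z": 0,"turn": 0}
    - {"x": 19,"y": 33,"z": 0,"turn": 0}
    - {"x": 19,"y": 33,"z": 0,"turn": 0}
    - {"x": 19,"y": 33,"z": 0,"turn": 0}
    - {"x": 20,"y": 33,"z": 0,"turn": 0}
    - {"x": 20,"y": 33,"z": 0,"turn": 0}
    - {"x": 20,"y": 33,"z": 0,"turn": 0}
    - {"x": 20,"y": 33,"z": 0,"turn": 0}
    - {"x": 0,"y": 0,"z": 0,"turn": -7}
    - {"x": 0,"y": 0,"z": 0,"turn": -7}
    - {"x": 0,"y": 0,"z": 0,"turn": -7.1}
    - {"x": 0,"y": 0,"z": 0,"turn": 0}
    - {"x": 0,"y": 0,"z": 0,"turn": 0}
    - {"x": 0,"y": 0,"z": 0,"turn": 0}

```text
time_s: 81.0
tcp_pos: [479.1, 317.1, 150.4]
orientation: [-0.0, -0.102, 0.995, -0.0]
ft_force: [-1.2, -0.8, 0.3]
finger_gap: 58.4
gripper_force: 43.0
```

Run:
```python
from h import *
im,q=look('green',32)
q=q and min(q,key=lambda a:abs(a[0][0]-318)); to([q[1],q[2],29],12.2)
t=r.read_camera('top'); print(rects('top',t,'green',13,(140,180,420,320),20))
```

```text
W green ([318.0, 223.0], 479.8, 319.1, 29.0, 21.1, -78.3)
t=81.0 tcp [479.2 317.1 150.4] xyaw -168.2 shift [ -1.    1.8 121.4] turn -0.4 f [ 0.7 -0.1 -0.3] gap 58.3 q6 -1.4
[([184.0, 270.0], 481.2, 316.9, 17.3, 12.3, 4.0), ([384.0, 258.0], 525.1, -170.6, 24.6, 17.4, -89.5)]
```

Emit:
servo_tool:
  motion:
    - {"x": -0.5,"y": 1.7,"z": 30,"turn": -0.3}
    - {"x": 0,"y": 0,"z": 40,"turn": 0}
    - {"x": 0,"y": 0,"z": 30,"turn": 0}
    - {"x": 0,"y": 0,"z": 12,"turn": 0}
    - {"x": 0,"y": 0,"z": 4,"turn": 0}
    - {"x": 0,"y": 0,"z": 0,"turn": 0}
    - {"x": 0,"y": 0,"z": 0,"turn": 0}
    - {"x": 0,"y": 0,"z": 0,"turn": 0}
    - {"x": 0,"y": 0,"z": 0,"turn": 0}
    - {"x": 0,"y": 0,"z": 0,"turn": 0}

```text
time_s: 81.93
tcp_pos: [480.4, 319.6, 36.0]
orientation: [0.001, -0.107, 0.994, 0.0]
ft_force: [-0.5, -0.1, 0.5]
finger_gap: 58.1
gripper_force: 43.0
```

Emit:
servo_tool:
  motion:
    - {"x": 0,"y": 0,"z": 1,"turn": 0}
    - {"x": 0,"y": 0,"z": 1,"turn": 0}
    - {"x": 0,"y": 0,"z": 0.5,"turn": 0}
    - {"x": 0,"y": 0,"z": 0,"turn": 0}
    - {"x": 0,"y": 0,"z": 0,"turn": 0}
    - {"x": 0,"y": 0,"z": 0,"turn": 0}

```text
time_s: 82.43
tcp_pos: [479.4, 319.1, 31.9]
orientation: [-0.0, -0.107, 0.994, -0.0]
ft_force: [0.0, -0.6, 0.2]
finger_gap: 58.2
gripper_force: 43.0
```

Emit:
servo_tool:
  motion:
    - {"x": 0,"y": 0,"z": 1.3,"turn": 0}
    - {"x": 0,"y": 0,"z": 1,"turn": 0}
    - {"x": 0,"y": 0,"z": 0.9,"turn": 0}
    - {"x": 0,"y": 0,"z": 0,"turn": 0}
    - {"x": 0,"y": 0,"z": 0,"turn": 0}
    - {"x": 0,"y": 0,"z": 0,"turn": 0}

```text
time_s: 82.93
tcp_pos: [479.4, 319.2, 28.7]
orientation: [0.0, -0.107, 0.994, 0.0]
ft_force: [0.4, 0.6, 0.2]
finger_gap: 58.2
gripper_force: 43.0
```

Emit:
servo_tool:
  motion:
    - {"x": 0,"y": 0,"z": 0,"turn": 0}
    - {"x": 0,"y": 0,"z": 0,"turn": 0}
    - {"x": 0,"y": 0,"z": 0,"turn": 0}
    - {"x": 0,"y": 0,"z": 0,"turn": 0}
    - {"x": 0,"y": 0,"z": -8,"turn": 0}
    - {"x": 0,"y": 0,"z": -25,"turn": 0}
    - {"x": 0,"y": 0,"z": -40,"turn": 0}
    - {"x": 0,"y": 0,"z": -40,"turn": 0}
    - {"x": 0,"y": 0,"z": -40,"turn": 0}
    - {"x": 2,"y": -19,"z": -17,"turn": 0}
    - {"x": 4,"y": -36,"z": 0,"turn": 0}
    - {"x": 4,"y": -36,"z": 0,"turn": 0}
    - {"x": 4,"y": -36,"z": 0,"turn": 0}
    - {"x": 4,"y": -36,"z": 0,"turn": 0}
    - {"x": 4,"y": -36,"z": 0,"turn": 0}
    - {"x": 4,"y": -36,"z": 0,"turn": 0}
    - {"x": 4,"y": -36,"z": 0,"turn": 0}
    - {"x": 4,"y": -36,"z": 0,"turn": 0}
    - {"x": 4,"y": -36,"z": 0,"turn": 0}
    - {"x": 4,"y": -36,"z": 0,"turn": 0}
  gripper: 0.82

```text
time_s: 84.6
tcp_pos: [518.9, -61.9, 199.6]
orientation: [0.0, -0.107, 0.994, -0.0]
ft_force: [1.2, -0.4, 0.3]
finger_gap: 70.0
gripper_force: 0.0
```

Emit:
servo_tool:
  motion:
    - {"x": 5,"y": -36,"z": 0,"turn": 0}
    - {"x": 6,"y": -36,"z": 0,"turn": 0}
    - {"x": 6,"y": -37,"z": 0,"turn": 0}
    - {"x": 0,"y": 0,"z": 0,"turn": 5.7}
    - {"x": 0,"y": 0,"z": 0,"turn": 5.7}
    - {"x": 0,"y": 0,"z": 0,"turn": 5.7}
    - {"x": 0,"y": 0,"z": 0,"turn": 0}
    - {"x": 0,"y": 0,"z": 0,"turn": 0}
    - {"x": 0,"y": 0,"z": 0,"turn": 0}
  gripper: 0.5

```text
time_s: 85.35
tcp_pos: [525.6, -170.1, 199.1]
orientation: [0.0, 0.04, 0.999, -0.0]
ft_force: [0.2, -0.2, 0.2]
finger_gap: 42.5
gripper_force: 0.0
```

Run:
```python
from h import *
im,q=look('green',13)
q=q and min(q,key=lambda a:abs(a[0][0]-318)); to([q[1],q[2],6],q[5]-90)
r.read_camera('top')
for d in r.place_of('top','card_1')[:4]: print(round(d['p'],2),at_z('top',[d['point']],32).round(0))
```

```text
W green ([314.0, 199.0], 525.5, -171.1, 27.8, 20.5, 85.3)
t=85.4 tcp [ 525.6 -170.   199. ] xyaw 175.3 shift [ 1.00e-01 -1.10e+00  1.93e+02] turn 0.0 f [-0.  -0.3 -0. ] gap 42.6 q6 -2.02
0.8 [[482. 320.  32.]]
0.51 [[476. 310.  32.]]
0.35 [[ 528. -171.   32.]]
```

Emit:
servo_tool:
  motion:
    - {"x": 0,"y": -1,"z": 30,"turn": 0}
    - {"x": 0,"y": 0,"z": 40,"turn": 0}
    - {"x": 0,"y": 0,"z": 40,"turn": 0}
    - {"x": 0,"y": 0,"z": 40,"turn": 0}
    - {"x": 0,"y": 0,"z": 25,"turn": 0}
    - {"x": 0,"y": 0,"z": 10,"turn": 0}
    - {"x": 0,"y": 0,"z": 4,"turn": 0}
    - {"x": 0,"y": 0,"z": 1,"turn": 0}
    - {"x": 0,"y": 0,"z": 0,"turn": 0}
    - {"x": 0,"y": 0,"z": 0,"turn": 0}
    - {"x": 0,"y": 0,"z": 0,"turn": 0}
    - {"x": 0,"y": 0,"z": 0,"turn": 0}

```text
time_s: 86.5
tcp_pos: [526.5, -171.8, 10.2]
orientation: [0.001, 0.042, 0.999, -0.001]
ft_force: [-0.8, 0.8, -0.7]
finger_gap: 42.9
gripper_force: 0.0
```

Emit:
servo_tool:
  motion:
    - {"x": 0,"y": 0,"z": 1.5,"turn": 0}
    - {"x": 0,"y": 0,"z": 1.5,"turn": 0}
    - {"x": 0,"y": 0,"z": 0.2,"turn": 0}
    - {"x": 0,"y": 0,"z": 0,"turn": 0}
    - {"x": 0,"y": 0,"z": 0,"turn": 0}
    - {"x": 0,"y": 0,"z": 0,"turn": 0}

```text
time_s: 87.0
tcp_pos: [525.4, -171.2, 5.5]
orientation: [-0.0, 0.042, 0.999, 0.0]
ft_force: [-0.6, 0.9, 0.1]
finger_gap: 42.9
gripper_force: 0.0
```

Emit:
servo_tool:
  motion:
    - {"x": 0,"y": 0,"z": 0,"turn": 0}
    - {"x": 0,"y": 0,"z": 0,"turn": 0}
    - {"x": 0,"y": 0,"z": 0,"turn": 0}
    - {"x": 0,"y": 0,"z": 0,"turn": 0}
    - {"x": 0,"y": 0,"z": 0,"turn": 0}
    - {"x": 0,"y": 0,"z": -3,"turn": 0}
    - {"x": 0,"y": 0,"z": -15,"turn": 0}
    - {"x": 0,"y": 0,"z": -35,"turn": 0}
    - {"x": 0,"y": 0,"z": -40,"turn": 0}
    - {"x": 0,"y": 0,"z": -40,"turn": 0}
    - {"x": 0,"y": 0,"z": -20,"turn": 0}
    - {"x": 0,"y": 0,"z": 0,"turn": 0}
  gripper: 0
  grip_force: 60

```text
time_s: 88.0
tcp_pos: [528.6, -173.1, 164.6]
orientation: [0.005, 0.042, 0.999, -0.003]
ft_force: [0.9, -0.3, 0.6]
finger_gap: 28.0
gripper_force: 59.7
```

Emit:
servo_tool:
  motion:
    - {"x": 3,"y": 19,"z": 0,"turn": 0}
    - {"x": 6,"y": 36,"z": 0,"turn": 0}
    - {"x": 6,"y": 36,"z": 0,"turn": 0}
    - {"x": 6,"y": 36,"z": 0,"turn": 0}
    - {"x": 6,"y": 36,"z": 0,"turn": 0}
    - {"x": 6,"y": 36,"z": 0,"turn": 0}
    - {"x": 6,"y": 36,"z": 0,"turn": 0}
    - {"x": 6,"y": 36,"z": 0,"turn": 0}
    - {"x": 6,"y": 36,"z": 0,"turn": 0}
    - {"x": 7,"y": 36,"z": 0,"turn": 0}
    - {"x": 7,"y": 36,"z": 0,"turn": 0}
    - {"x": 7,"y": 36,"z": 0,"turn": 0}
    - {"x": 7,"y": 36,"z": 0,"turn": 0}
    - {"x": 7,"y": 34,"z": 0,"turn": 0}
    - {"x": 0,"y": 0,"z": 0,"turn": -5.7}
    - {"x": 0,"y": 0,"z": 0,"turn": -5.6}
    - {"x": 0,"y": 0,"z": 0,"turn": -5.6}
    - {"x": 0,"y": 0,"z": 0,"turn": 0}
    - {"x": 0,"y": 0,"z": 0,"turn": 0}
    - {"x": 0,"y": 0,"z": 0,"turn": 0}

```text
time_s: 89.67
tcp_pos: [480.1, 318.9, 157.7]
orientation: [-0.001, -0.104, 0.995, -0.0]
ft_force: [0.6, -0.4, -0.9]
finger_gap: 28.0
gripper_force: 59.8
```

Run:
```python
from h import *
im,q=look('grey',37,(220,130,420,290),500)
for d in r.place_of('wrist','card_1')[:2]: print(round(d['p'],2),at_z('wrist',[d['point']],32).round(0))
to([479.4,319.1,41.3],12.2)
```

```text
W grey ([315.0, 271.0], 519.6, 327.1, 91.6, 21.6, -78.1)
  W grey ([316.0, 215.0], 476.8, 318.4, 60.6, 49.2, -78.1)
  W grey ([412.0, 212.0], 462.8, 380.5, 112.3, 13.0, 16.1)
  W grey ([224.0, 212.0], 488.3, 259.3, 111.8, 10.1, 8.0)
0.78 [[483. 320.  32.]]
t=89.8 tcp [480.4 318.9 158.1] xyaw -168.0 shift [  0.9   0.4 116.8] turn -0.2 f [-0.3  0.4 -0.6] gap 28.1 q6 -1.4
```

Emit:
servo_tool:
  motion:
    - {"x": 1,"y": 0.4,"z": 30,"turn": 0}
    - {"x": 0,"y": 0,"z": 38,"turn": 0}
    - {"x": 0,"y": 0,"z": 28,"turn": 0}
    - {"x": 0,"y": 0,"z": 12,"turn": 0}
    - {"x": 0,"y": 0,"z": 4,"turn": 0}
    - {"x": 0,"y": 0,"z": 0,"turn": 0}
    - {"x": 0,"y": 0,"z": 0,"turn": 0}
    - {"x": 0,"y": 0,"z": 0,"turn": 0}
    - {"x": 0,"y": 0,"z": 0,"turn": 0}
    - {"x": 0,"y": 0,"z": 0,"turn": 0}

```text
time_s: 90.6
tcp_pos: [480.4, 319.9, 48.0]
orientation: [0.001, -0.105, 0.994, 0.0]
ft_force: [-0.6, -0.2, -1.0]
finger_gap: 27.8
gripper_force: 59.8
```

Emit:
servo_tool:
  motion:
    - {"x": 0,"y": 0,"z": 1,"turn": 0}
    - {"x": 0,"y": 0,"z": 1,"turn": 0}
    - {"x": 0,"y": 0,"z": 0.5,"turn": 0}
    - {"x": 0,"y": 0,"z": 0,"turn": 0}
    - {"x": 0,"y": 0,"z": 0,"turn": 0}
    - {"x": 0,"y": 0,"z": 0,"turn": 0}

```text
time_s: 91.1
tcp_pos: [479.4, 319.5, 43.9]
orientation: [-0.0, -0.105, 0.994, -0.0]
ft_force: [-0.2, -0.0, -1.3]
finger_gap: 27.8
gripper_force: 59.8
```

Emit:
servo_tool:
  motion:
    - {"x": 0,"y": 0,"z": 1,"turn": 0}
    - {"x": 0,"y": 0,"z": 1,"turn": 0}
    - {"x": 0,"y": 0,"z": 0.6,"turn": 0}
    - {"x": 0,"y": 0,"z": 0,"turn": 0}
    - {"x": 0,"y": 0,"z": 0,"turn": 0}
    - {"x": 0,"y": 0,"z": 0,"turn": 0}

```text
time_s: 91.6
tcp_pos: [479.4, 319.5, 41.4]
orientation: [-0.0, -0.105, 0.994, -0.0]
ft_force: [-0.5, 0.0, -0.4]
finger_gap: 27.5
gripper_force: 59.8
```

Emit:
servo_tool:
  motion:
    - {"x": 0,"y": 0,"z": 0,"turn": 0}
    - {"x": 0,"y": 0,"z": 0,"turn": 0}
    - {"x": 0,"y": 0,"z": 0,"turn": 0}
    - {"x": 0,"y": 0,"z": 0,"turn": 0}
    - {"x": 0,"y": 0,"z": -8,"turn": 0}
    - {"x": 0,"y": 0,"z": -25,"turn": 0}
    - {"x": 0,"y": 0,"z": -40,"turn": 0}
    - {"x": 0,"y": 0,"z": -40,"turn": 0}
    - {"x": 0,"y": 0,"z": -40,"turn": 0}
    - {"x": 0,"y": 0,"z": 0,"turn": 0}
    - {"x": 0,"y": 0,"z": 0,"turn": 0}
    - {"x": 0,"y": 0,"z": 0,"turn": 0}
    - {"x": 0,"y": 0,"z": 0,"turn": 0}
  gripper: 0.5

```text
time_s: 92.68
tcp_pos: [478.4, 319.0, 193.0]
orientation: [-0.001, -0.105, 0.994, -0.0]
ft_force: [-0.6, -0.1, -0.2]
finger_gap: 42.6
gripper_force: 0.0
```

Run:
```python
from h import *
to([479.4,319.1,41.3],12.2)
im,q=look('green',48); print(rects('wrist',im,'blue',5,None,50))
t=r.read_camera('top'); print(rects('top',t,'green',48,(140,180,420,320),20))
for n in ['card_1','brooch_A','lifter','lifter_tip','rest_seat']:
    for d in r.place_of('top',n)[:4]: print(n,round(d['p'],2),np.round(d['point']),at_z('top',[d['point']],{'lifter_tip':17,'card_1':7,'brooch_A':48}.get(n,53)).round(0))
```

```text
t=92.7 tcp [478.4 319.  193. ] xyaw -167.9 shift [-1.400e+00 -1.000e-01  1.517e+02] turn -0.1 f [-0.6 -0.1 -0.2] gap 42.6 q6 -1.4
  W green ([316.0, 213.0], 478.8, 319.0, 29.0, 21.3, -78.0)
[([316.0, 171.0], 455.1, 314.4, 64.3, 4.1, -78.0)]
[([180.0, 270.0], 478.2, 318.8, 26.7, 16.6, -88.2)]
card_1 0.57 [181. 266.] [[489. 329.   7.]]
card_1 0.57 [342. 198.] [[673. -65.   7.]]
card_1 0.41 [186. 271.] [[478. 315.   7.]]
card_1 0.33 [203. 176.] [[720. 289.   7.]]
brooch_A 0.9 [484. 336.] [[ 345. -401.   48.]]
brooch_A 0.74 [178. 268.] [[481. 323.  48.]]
lifter 0.87 [472. 280.] [[ 474. -372.   53.]]
lifter_tip 0.97 [471. 238.] [[ 580. -385.   17.]]
rest_seat 0.82 [472. 283.] [[ 465. -372.   53.]]
```

The stack stands square on the pad with the top stone at z=48, and the lifter is home. I hand in.

```bash
python3 -c "
from cell import r
print(r.hand_in())"
```

```text
the job is handed in; nothing more can be done
None
```

The job is handed in; the hand-in call gave no pass/fail result. All three brooches were turned with the lifter, the lifter is back in its rest, and the brooches are stacked stone up and square on the blue pad with a grey card between each two. My last camera check put the top brooch about 1 mm from the pad centre, and the stack was rebuilt once after the first brooch and card were knocked aside.

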